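# Ease open a two-part plaster mould with a wedge

## Robot

A 6-joint arm with a two-finger parallel gripper is mounted at the origin on the work surface. World frame = base frame: x ahead of the robot, y to its left, z up, the work surface at z = 0. Lengths are in m, angles in rad, forces in N, time in s.
With the tool pointing down it reaches from about 0.25 to 0.725 m from the base axis. Payload 4 kg.
Tool frame: the origin (TCP) lies on the centre line of the jaws, within the pads' length; the fingertips stand 17 mm ahead of it and the grasp point (between the pads) lies 2 mm behind it; z points along the fingers, y is the line along which they close (so a half turn about z gives the same grasp; the last joint's range is limited). The gripper opens to 85 mm and grips with 20 to 120 N. Pads are 22 mm wide; open, the fingers measure 114 mm over their backs; the gripper's body (76 mm by 85 mm) begins 54 mm behind the grasp point. The pads swing forward as they close: fully open they stand 13 mm farther back than shut.
Start: joints at [1.189, 0.241, 0.005, 1.335, 0, 1.571], TCP at [0.186, 0.464, 0.248] pointing down, gripper open.
Joint ranges: [-2.72, 2.72], [-1.05, 1.87], [-1.09, 1.28], [-1.99, 2.15], [-1.42, 1.44], [-3.14, 3.14]. Speed limits (rad/s): [2.79, 2.79, 3.14, 3.14, 3.14, 3.14].

## Interface

Orientations are given as a unit quaternion [x, y, z, w].
In Python, from workcell import bot, camera, get_calibration gives the robot as it stands.
- The arm moves only by the tool apply_moves, never from a script. Its argument "steps" is a list of rows, each a list of 3 entries, a list of its own where there are three numbers: the shift along the tool's x, y, z as a fraction of full scale, then the turn, a rotation vector about the tool's x, y, z as a fraction of full scale, then the opening, from 0 (shut) to 1 (fully open). A call has exactly 8 rows; each row shifts and turns the commanded pose from where the row before left it, along the tool's axes as they then stand; what a row does not reach is not made up. Full scale, the value 1, is 20 cm for a shift and pi rad for a turn. A row lasts 1/12 s, in which the tool goes at most 41.7 mm and 7.16 degrees, less where a joint would pass 70% of its speed; a pose out of reach is approached as far as the arm can. A call with a number of a shift or a turn outside -1 to 1 is refused whole. A call with a gripper value outside its range is refused whole. The fingers move at their own pace and stop on an object; the grip force is fixed at half the most. Time passes only in rows, so rows that do not move let the fingers close, or fill a call up. It gives the time, the measured TCP pose, the force, the opening and the grip force at its end, in the units of the state.
- bot.get_obs(): the state, without advancing time (a new reading comes with each control period).
- camera(name): name is "scene" or "side" or "wrist"; returns (picture, depth): 400x640x3 uint8, red, green, blue; 400x640 float32, m along the optical axis (not along the pixel's ray), 0 where there is no reading.
- get_calibration(name): a dict with "fov_y" (degrees; the focal length in pixels is half the picture's height over the tangent of half this angle, whatever the lens; pixels are square), "cx", "cy" (the principal point, pixels), "dist_coeffs" ([k1, k2, p1, p2, k3] as OpenCV has them; the pictures are not rectified), "rvec" (rotation vector, rad) and "tvec" (3), from world to camera coordinates, as OpenCV has them. Camera axes: x right, y down, z forward; pixel columns grow to the right and rows downward; lengths in m; the calibration is good to about 2 mm. A picture is of the moment at which its call begins: read the wrist's pose just before it. get_calibration takes no time and is no camera call; for the wrist camera it gives the pose at the moment of the call.
- bot.job_done(): hands the job in; it is judged then, once.
The state is a dict: "clock": time; "joint_pos": joint angles; "joint_vel": joint speeds; "tau": joint torques, N m; "eef_pos": TCP position; "tool_rot": TCP orientation; "ft_force": force on the tool from outside, world axes, zero at the start; "ft_torque": the same for the moment, N m; "grip_width": finger opening in m; "grasp_force": force on a finger pad.
Only numpy, scipy, OpenCV 4.12 (cv2) and the standard library are available. Lean on these libraries where they do the work, as an engineer would, in place of code of your own. Each camera call takes 0.05 s, during which the arm holds its last target. There are 200 camera calls.

## Task

Ease the upper half of the plaster mould off the lower half by working the double-ended aluminium wedge into the seam from the two ends in turn, slowly and gently: first the left end (the robot's left) part way (about 4 mm up), then the right end until you feel the wedge's tip come up against the soft clay casting inside, and last the left end until you feel the same there. Plaster and clay are weak: keep the wedge's force on the plaster under about 15 N and on the clay under about 10 N, never let the upper half lean more than two and a half degrees, and move it with the wedge only. Then lay the wedge flat on the cork mat and let go, with the upper half about level, the seam at least 10 mm open at both ends and everything else on the table where it was.

Things in the scene. Friction and masses are not known exactly. Their poses are not given: they have to be found in the camera images.
- lower: Lower half of the plaster mould, 110 (x) x 130 (y) x 40 mm, fixed on a plywood board (150 x 200 x 12 mm). Origin: centre of its flat top, 52 mm above the table; z up, y lengthwise. The upper half is shorter: 5 mm of flat top lie bare at each end (|y| 60 to 65 mm), a ledge over which a tongue of the wedge is slid along y into the seam, its flat underside on the lower half.
- upper: Upper half, plaster, 100 (x) x 120 (y) x 28 mm, about 0.3 kg. Origin: centre of its flat underside, 5 mm above the lower's top at the start; axes as the lower's when level. Tight pins let it only rise (14 mm) and lean about x. Lifting an end takes about 7 N at a crawl, 1.5 N more per mm/s of rise (suction); the other end about stays. It stays where it is left.
- edge_left (a point): Middle of the upper half's lower edge at its +y end (60 mm along +y from its origin, at the underside). Its height over the lower half's top is the seam opening at that end: 5 mm at the start. With the tongue flat on the ledge and its tip d mm inside this edge, the opening becomes 2 + 0.22 d mm.
- edge_right (a point): The same at the upper half's -y end.
- wedge: Double-ended aluminium wedge, both ends alike, 154 mm along its y, 0.13 to 0.18 kg. Origin: centre of its foot's underside, z up. Foot 40 (x) x 34 (y) x 4 mm; on it a grip block 18 (x) x 34 (y), its top at 58 mm. From each end of the block runs a 60 mm tongue, 18 mm wide: underside flat at 22 mm, top sloping; 15.2 mm thick at the block, 2 mm at the tip (77 mm from the origin). Polished (slides at 0.2).
- core_left: Clay casting between the halves, its left part, 60 mm wide, 4 mm thick. Origin: where the lower half's is (fixed; it does not show the casting's end). Its end face looks to +y and lies 40 to 50 mm inside the upper half's +y edge, out of sight: feel for it. Pushing the wedge in slowly takes a steady 4 to 9 N; the clay adds to that. Springy: yields 1 mm per 5 N; dents above 15 N.
- core_right: The same for the casting's right part: its end face looks to -y, 40 to 50 mm inside the upper half's -y edge, not the same as on the left.
- mat: Cork mat 110 (x) x 180 (y) x 4 mm, fixed on the table. Origin: centre of its underside. The wedge ends up lying on it, near its middle.
- brush: Bystander: a brush 200 mm long, lying on the table.
- scraper: Bystander: a flat steel scraper, 60 x 110 x 5 mm.
- cutter: Bystander: a steel ring cutter, 72 mm across, 22 mm high.
- paddle: Bystander: a flat wooden clay paddle, 265 mm long, 14 mm thick.
- clay_block: Bystander: a firm grey clay block, 90 x 70 x 55 mm.
- jar: Bystander: a closed glass jar, 72 mm across, 100 mm high.
- tub: Bystander: an open white tub, 110 mm across, 85 mm high.
Mind the look-alikes: they are no part of the job. What is shaped like the part that bears lower but blue or turquoise is not meant.

How it is judged:
By the outcome, as a careful person would: the job done as asked, in the order asked, and still so for the second after the job is handed in, with the robot touching nothing.
It also fails if it takes over 72 s, if anything falls off the work surface, if the arm or the gripper's body presses on something with over 40 N, if the wrist force passes 120 N, or if a joint passes its speed limit or range.

## Working session

There is one attempt and no reset: what is moved stays moved. The work goes in short steps, Python scripts to look and compute and a tool call to move; the robot and the scene stay as the last step left them, time stands still between calls to the robot, and variables do not carry over. Pictures are saved under pics/ and viewed, at most 10 in all, crops included, and the job is handed in when it is done.

Besides the shell and the picture viewer there is one more tool, called after ">>>" as name(argument=value, ...), one argument or row to a line, values as JSON. apply_moves: Moves the arm, as the interface text tells. Its arguments: {"type":"object","properties":{"steps":{"type":"array"}},"required":["steps"]}

```bash
mkdir -p pics; ls
cat > h.py <<'E'
import numpy as np, cv2
from workcell import bot, camera, get_calibration
from scipy.spatial.transform import Rotation as R
def cal(n):
    c=get_calibration(n); f=200/np.tan(np.radians(c["fov_y"])/2)
    K=np.array([[f,0,c["cx"]],[0,f,c["cy"]],[0,0,1.]])
    return K,np.array(c["dist_coeffs"],float),cv2.Rodrigues(np.array(c["rvec"],float))[0],np.array(c["tvec"],float).ravel()
def ray(px,z,C):
    K,d,Rm,t=C
    u=cv2.undistortPoints(np.array(px,float).reshape(-1,1,2),K,d).reshape(-1,2)
    D=np.c_[u,np.ones(len(u))]@Rm; o=-Rm.T@t
    return o+D*((z-o[2])/D[:,2])[:,None]
def cloud(dep,C):
    K,d,Rm,t=C
    h,w=dep.shape; g=np.stack(np.meshgrid(np.arange(w),np.arange(h)),-1).reshape(-1,1,2).astype(float)
    u=cv2.undistortPoints(g,K,d).reshape(-1,2)
    P=np.c_[u,np.ones(len(u))]*dep.reshape(-1,1)
    return ((P-t)@Rm).reshape(h,w,3)
def shot(n,tag):
    C=cal(n); im,dep=camera(n); cv2.imwrite(f"pics/{tag}.png",im[:,:,::-1]); np.savez(f"{tag}.npz",im=im,dep=dep,K=C[0],d=C[1],R=C[2],t=C[3]); return im,dep,C
def load(tag):
    z=np.load(f"{tag}.npz"); return z["im"],z["dep"],(z["K"],z["d"],z["R"],z["t"])
E
python3 - <<'E'
from h import *
print(bot.get_obs())
for n in("scene","side"):
    im,dep,C=shot(n,n+"0"); print(n,-C[2].T@C[3],C[0][0,0],C[1])
E
```

```text
pics
{'clock': 0.0, 'joint_pos': array([ 1.18898816e+00,  2.41404309e-01,  3.74210594e-03,  1.33521633e+00,
       -1.30197431e-05,  1.57082470e+00]), 'joint_vel': array([-2.25669772e-05, -6.37722381e-05, -2.30332821e-04,  8.40693675e-04,
        1.31998797e-03,  5.10879343e-04]), 'tau': array([ 1.05778832e-03, -3.72315896e+01,  2.52408278e+01,  1.67654618e-02,
        1.56354649e-04, -1.36198389e-05]), 'eef_pos': array([0.18608135, 0.46344284, 0.24742409]), 'tool_rot': array([ 1.89760448e-01,  9.81829867e-01, -1.02342521e-03, -1.91139257e-04]), 'ft_force': array([0.22460911, 0.07871768, 0.32488842]), 'ft_torque': array([-0.02524626,  0.02964374, -0.0092583 ]), 'grasp_force': 0.0, 'grip_width': 0.0857960079730996}
scene [ 1.06354192 -0.57119055  0.74906059] 415.5855728735416 [-0.04251297  0.          0.          0.          0.        ]
side [ 0.15530262 -0.89827703  0.90011185] 501.30852472295544 [-0.00510584  0.          0.          0.          0.        ]
```

View pics/scene0.png

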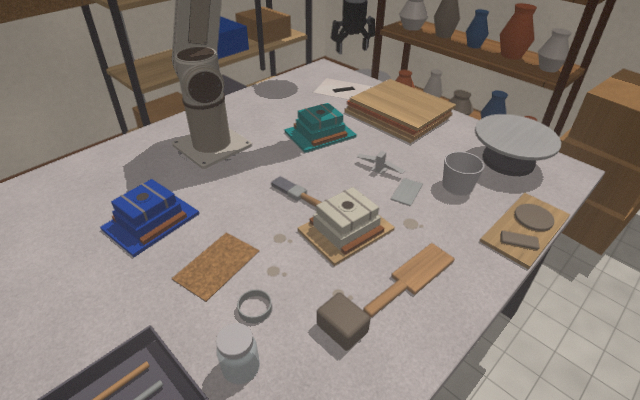

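View pics/side0.png

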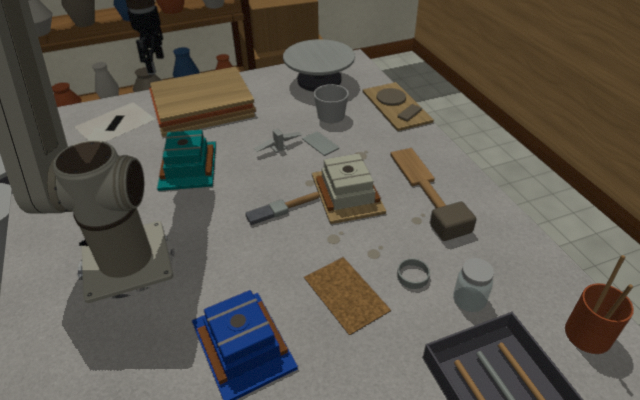

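The scene view shows the white mould at (348,220), the wedge at (380,163) and the mat at (216,265). In the side view they are at (348,185), (280,143) and (347,293). The blue and turquoise moulds are decoys.

Run:
```python
from h import *
def rect(P,lab):
    r=cv2.minAreaRect((P[:,:2]*1000).astype(np.float32)); print(lab,len(P),np.round(r[0],1),np.round(r[1],1),round(r[2],1),"z",np.percentile(P[:,2],[5,50,95]).round(4))
for n,bm,bw,bt in(("scene0",(295,180,395,262),(350,145,410,182),(165,228,265,302)),("side0",(310,148,388,222),(252,122,306,162),(300,255,395,335))):
    im,dep,C=load(n); X=cloud(dep,C)
    def sub(b,lo,hi):
        x=X[b[1]:b[3],b[0]:b[2]].reshape(-1,3); m=(x[:,2]>lo)&(x[:,2]<hi); return x[m]
    rect(sub(bm,.079,.092),n+" upper top"); rect(sub(bm,.006,.018),n+" board")
    w=sub(bw,.012,.07); rect(w,n+" wedge"); rect(sub(bw,.05,.066),n+" wedge top")
    a=w[:,:2]-w[:,:2].mean(0); print("pca",np.degrees(np.arctan2(*np.linalg.svd(a,full_matrices=False)[2][0][::-1])))
    b=bt; hsv=cv2.cvtColor(im,cv2.COLOR_RGB2HSV)[b[1]:b[3],b[0]:b[2]]
    m=(hsv[...,1]>90).astype(np.uint8); c=max(cv2.findContours(m,0,2)[0],key=cv2.contourArea).reshape(-1,2)+b[:2]
    rect(ray(c,.004,C),n+" mat")
    # upper colour mask ray z=.085
    for zz,bb,nm in((.085,bm,'top'),):
        h=cv2.cvtColor(im,cv2.COLOR_RGB2HSV)[bb[1]:bb[3],bb[0]:bb[2]]
big=[cv2.resize(cv2.imread(f"pics/{n}.png")[b[1]:b[3],b[0]:b[2]],(400,360),interpolation=cv2.INTER_CUBIC) for n,b in(("scene0",(345,140,415,185)),("side0",(250,120,310,165)),("scene0",(295,180,395,262)),("side0",(305,145,390,222)))]
cv2.imwrite("pics/c1.png",cv2.resize(np.vstack([np.hstack(big[:2]),np.hstack(big[2:])]),(800,600)))
```

```text
scene0 upper top 1388 [576.4  17.5] [121.7 103.6] 82.6 z [0.0808 0.0835 0.0858]
scene0 board 1237 [511.1  25.1] [202.1 285.6] 83.4 z [0.0076 0.0105 0.0171]
scene0 wedge 380 [472.  286.3] [151.5  38.3] 17.5 z [0.0196 0.0294 0.0561]
scene0 wedge top 52 [471.4 286.4] [19.  38.8] 12.3 z [0.0518 0.0558 0.0584]
pca 12.651558061264213
scene0 mat 94 [ 444.5 -283.4] [109.5 177.9] 11.6 z [0.004 0.004 0.004]
side0 upper top 1195 [577.9  18.4] [126.4 101.4] 83.0 z [0.0817 0.0853 0.0884]
side0 board 948 [594.4  53. ] [312.2 204.4] 63.8 z [0.0075 0.012  0.016 ]
side0 wedge 389 [472.  286.9] [156.1  38.5] 5.9 z [0.0197 0.0306 0.0577]
side0 wedge top 59 [470.2 288.2] [18.8 35.8] 17.7 z [0.0504 0.0562 0.0606]
pca 10.528186763239688
side0 mat 109 [ 443.7 -284.8] [108.7 178.7] 11.4 z [0.004 0.004 0.004]
```

View pics/c1.png

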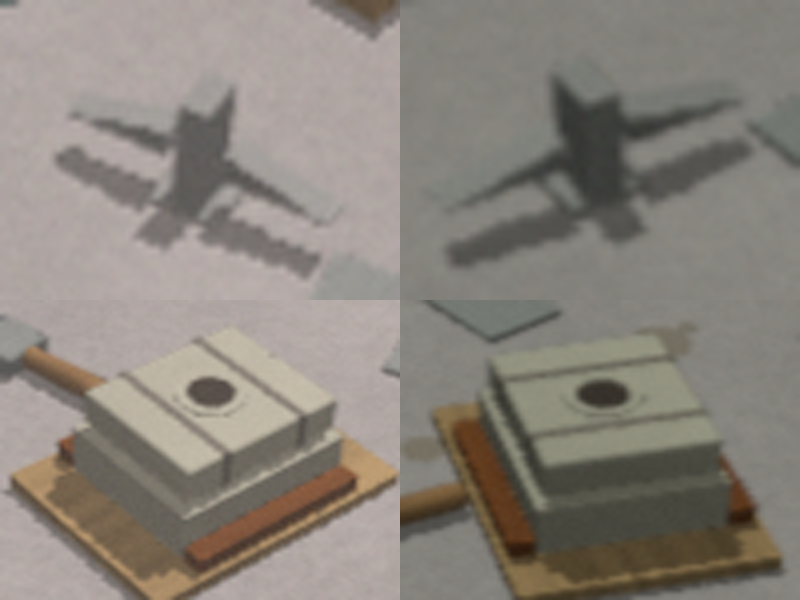

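The crops show the wedge standing on the table with its tongues at roughly 12° from world x. The mould is clear, with its long axis about 7° off y. The numbers fit the given sizes, so I'll move above the wedge.

```bash
cat >> h.py <<'E'
def st():
    o=bot.get_obs(); Rm=R.from_quat(o["tool_rot"]).as_matrix(); yaw=np.degrees(np.arctan2(Rm[1,1],Rm[0,1])); return o,Rm,yaw
def plan(p,yaw=None,n=8):
    o,Rm,y=st(); d=Rm.T@(np.array(p)-o["eef_pos"])
    print("row shift x%d"%n,np.round(d/n/.2,4),"dist mm",np.round(np.linalg.norm(d)*1e3,1))
    # turn that brings tool exactly down with wanted yaw
    yw=np.radians(y if yaw is None else yaw); ya=np.array([np.cos(yw),np.sin(yw),0]); za=np.array([0,0,-1.]); T=np.c_[np.cross(ya,za),ya,za]
    r=R.from_matrix(Rm.T@T).as_rotvec()/np.pi; print("turn total (frac)",np.round(r,4),"deg",np.round(r*180,2))
E
python3 -c "
from h import *
plan([.472,.287,.2],102,8)"
```

```text
row shift x8 [-0.2069 -0.0357  0.0298] dist mm 339.3
turn total (frac) [-0.0006 -0.0002 -0.1882] deg [-1.000e-01 -3.000e-02 -3.388e+01]
```

>>> apply_moves(
  steps=[
    [[-0.2, -0.035, 0.01], [0, 0, 0], 1],
    [[-0.2, -0.035, 0.01], [0, 0, 0], 1],
    [[-0.2, -0.035, 0.01], [0, 0, 0], 1],
    [[-0.2, -0.035, 0.01], [0, 0, 0], 1],
    [[-0.2, -0.035, 0.01], [0, 0, 0], 1],
    [[-0.2, -0.035, 0.01], [0, 0, 0], 1],
    [[-0.2, -0.035, 0.01], [0, 0, 0], 1],
    [[-0.2, -0.035, 0.01], [0, 0, 0], 1],
  ],
)

```text
clock: 0.77
eef_pos: [0.4636, 0.2913, 0.2318]
tool_rot: [0.19, 0.982, -0.0, -0.0]
ft_force: [-0.2, 1.3, -0.1]
grip_width: 0.0853
grasp_force: 0.0
```

>>> apply_moves(
  steps=[
    [[-0.05, 0, 0], [0, 0, -0.0314], 1],
    [[0, 0, 0], [0, 0, -0.0314], 1],
    [[0, 0, 0], [0, 0, -0.0314], 1],
    [[0, 0, 0], [0, 0, -0.0314], 1],
    [[0, 0, 0], [0, 0, -0.0314], 1],
    [[0, 0, 0], [0, 0, -0.0314], 1],
    [[0, 0, 0], [0, 0, 0], 1],
    [[0, 0, 0], [0, 0, 0], 1],
  ],
)

```text
clock: 1.43
eef_pos: [0.4715, 0.2889, 0.2318]
tool_rot: [-0.104, 0.995, -0.0, -0.0]
ft_force: [-0.6, -0.2, 0.7]
grip_width: 0.0856
grasp_force: 0.0
```

Run:
```python
from h import *
o,Rm,y=st(); print(o["clock"],o["eef_pos"],y,o["ft_force"])
im,dep,C=shot("wrist","w1"); print(-C[2].T@C[3],C[0][0,0]); X=cloud(dep,C)
for lo,hi in((.05,.064),(.018,.045)):
    m=(X[...,2]>lo)&(X[...,2]<hi)&(np.hypot(X[...,0]-.472,X[...,1]-.287)<.09); P=X[m]
    v,u=np.nonzero(m); r=cv2.minAreaRect((P[:,:2]*1000).astype(np.float32)); print(len(P),r,np.median(P[:,2]),u.min(),u.max(),v.min(),v.max())
```

```text
1.4333 [0.47146852 0.2889319  0.23184229] 101.89250857759029 [-0.60950345 -0.19306762  0.65827855]
[0.38857261 0.27176733 0.35701774] 360.369423262824
830 ((469.9753723144531, 289.4418640136719), (17.91973304748535, 33.84702682495117), 11.561914443969727) 0.05737266423866774 301 340 171 192
2664 ((470.5830078125, 290.2142028808594), (154.36886596679688, 33.531951904296875), 16.77865219116211) 0.030419931537309007 302 339 89 247
```

View pics/w1.png

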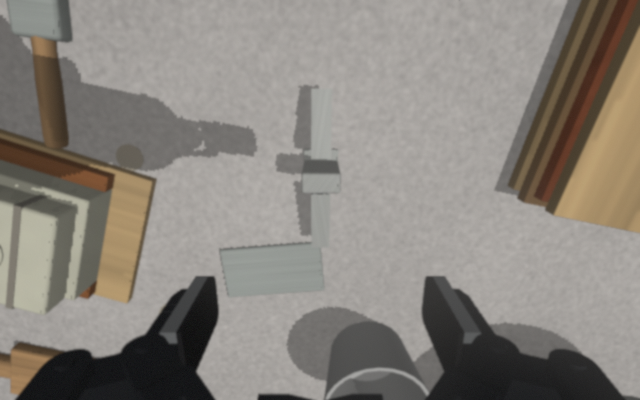

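Run:
```python
from h import *
im,dep,C=load("w1"); X=cloud(dep,C)
c=np.array([.4705,.2898])
m=(X[...,2]>.012)&(X[...,2]<.064)&(np.hypot(X[...,0]-c[0],X[...,1]-c[1])<.09); P=X[m]
# tongue direction from far points
d=P[:,:2]-c; far=np.hypot(*d.T)>.03; U=np.linalg.svd(d[far]-0,full_matrices=False)[2][0]; U*=np.sign(U[0]); print("tongue dir",np.degrees(np.arctan2(U[1],U[0])))
V=np.array([-U[1],U[0]]); a=d@U*1e3;b=d@V*1e3;z=P[:,2]*1e3
for s in range(-84,84,6):
    k=(a>=s)&(a<s+6)
    if k.any(): print(s,k.sum(),"b",np.percentile(b[k],[2,98]).round(1),"z",np.percentile(z[k],[2,50,98]).round(1), "b(top)",b[k&(z>50)].round(0).min() if (k&(z>50)).any() else '',b[k&(z>50)].round(0).max() if (k&(z>50)).any() else '')
```

```text
tongue dir 11.419312349098174
-78 123 b [-9.   8.6] z [22.4 24.3 26. ] b(top)  
-72 147 b [-9.   8.6] z [23.9 25.5 27. ] b(top)  
-66 146 b [-9.   8.7] z [24.8 26.7 28.7] b(top)  
-60 143 b [-9.   7.9] z [26.1 27.7 29.6] b(top)  
-54 141 b [-9.  8.] z [27.5 29.1 31.2] b(top)  
-48 140 b [-8.9  8. ] z [28.7 30.6 32.6] b(top)  
-42 142 b [-8.9  8.1] z [30.4 31.9 33.6] b(top)  
-36 139 b [-8.9  8.1] z [31.5 33.1 34.8] b(top)  
-30 137 b [-8.8  8.2] z [32.9 34.4 36.1] b(top)  
-24 139 b [-8.8  8.2] z [34.1 35.7 37.5] b(top)  
-18 20 b [-8.5  8. ] z [35.2 36.5 37.6] b(top)  
-12 551 b [-16.3  15.6] z [12.8 43.7 58.2] b(top) -17.0 17.0
-6 268 b [-16.7  15.7] z [56.1 57.6 59. ] b(top) -17.0 17.0
0 263 b [-17.   15.9] z [56.  57.5 58.9] b(top) -17.0 16.0
6 89 b [-16.2  15.1] z [56.1 57.3 58.8] b(top) -16.0 16.0
12 61 b [-8.9  8. ] z [28.9 34.  38.2] b(top)  
18 109 b [-8.9  8. ] z [34.6 35.9 37.3] b(top)  
24 102 b [-8.9  8.2] z [33.1 34.6 36.2] b(top)  
30 108 b [-8.9  8.3] z [31.6 33.2 34.5] b(top)  
36 99 b [-9.   8.4] z [30.6 31.9 33.4] b(top)  
42 99 b [-9.   8.5] z [29.  30.6 32. ] b(top)  
48 93 b [-9.   7.7] z [27.5 29.1 30.5] b(top)  
54 90 b [-9.1  7.8] z [26.7 27.8 29.4] b(top)  
60 90 b [-9.1  7.9] z [25.4 26.6 27.8] b(top)  
66 88 b [-9.1  8. ] z [23.7 25.4 26.7] b(top)  
72 78 b [-9.2  8.1] z [22.6 24.1 25.7] b(top)
```

Run:
```python
from h import *
im,dep,C=load("w1"); X=cloud(dep,C)
c=np.array([.4705,.2898]);t=np.radians(11.42);U=np.array([np.cos(t),np.sin(t)]);V=np.array([-U[1],U[0]])
d=X[...,:2]-c;a=d@U*1e3;b=d@V*1e3;z=X[...,2]*1e3
for col in (306,320,335):
    print(col,[(r,round(a[r,col]),round(b[r,col]),round(z[r,col])) for r in range(138,206,2)])
k=(z>1.5)&(z<7)&(abs(a)<30)&(abs(b)<30); print("foot",k.sum(),np.percentile(a[k],[1,99]),np.percentile(b[k],[1,99]))
k=(z>54)&(z<62)&(abs(a)<30)&(abs(b)<30); print("top",np.percentile(a[k],[1,50,99]),np.percentile(b[k],[1,99]))
cv2.imwrite("pics/c2.png",cv2.resize(im[80:260,250:400,::-1],(600,600*180//150)[:2] if 0 else (500,600),interpolation=cv2.INTER_CUBIC))
```

```text
306 [(138, -30, -15, -1), (140, -28, -15, -1), (142, -26, -15, -1), (144, -24, -15, -1), (146, -22, -15, 0), (148, -20, -15, 0), (150, -19, -15, 3), (152, -17, -15, 3), (154, -15, -14, 5), (156, -13, -15, 4), (158, -11, -15, 3), (160, -9, -15, 4), (162, -9, -14, 15), (164, -9, -14, 22), (166, -9, -14, 31), (168, -9, -13, 39), (170, -9, -13, 48), (172, -9, -13, 54), (174, -8, -13, 56), (176, -6, -13, 57), (178, -5, -13, 58), (180, -3, -13, 58), (182, -1, -13, 58), (184, 1, -13, 57), (186, 3, -13, 57), (188, 4, -13, 58), (190, 6, -13, 58), (192, 8, -13, 56), (194, 28, -15, 0), (196, 30, -15, 0), (198, 32, -15, 0), (200, 35, -15, -1), (202, 36, -15, 1), (204, 39, -15, 0)]
320 [(138, -35, -1, 32), (140, -33, -1, 33), (142, -32, -1, 33), (144, -30, -1, 35), (146, -28, -1, 34), (148, -26, -1, 35), (150, -25, -1, 35), (152, -23, -1, 36), (154, -21, -1, 36), (156, -19, -1, 35), (158, -18, -1, 37), (160, -9, -1, 4), (162, -9, -1, 13), (164, -9, -1, 22), (166, -9, -1, 31), (168, -9, -1, 38), (170, -9, -1, 47), (172, -9, -1, 54), (174, -8, -1, 57), (176, -7, -1, 58), (178, -5, -1, 58), (180, -3
[... 304 characters left out ...]
 0), (146, -22, 14, -2), (148, -20, 14, -1), (150, -19, 14, 4), (152, -17, 14, 3), (154, -15, 14, 4), (156, -13, 14, 4), (158, -11, 14, 4), (160, -9, 14, 3), (162, -9, 14, 15), (164, -9, 14, 23), (166, -9, 13, 30), (168, -9, 13, 38), (170, -9, 13, 46), (172, -9, 12, 54), (174, -8, 12, 58), (176, -6, 12, 57), (178, -5, 12, 58), (180, -3, 12, 57), (182, -1, 12, 58), (184, 0, 12, 59), (186, 2, 12, 57), (188, 4, 12, 57), (190, 6, 12, 58), (192, 8, 13, 57), (194, 27, 15, 1), (196, 29, 15, 2), (198, 32, 15, 0), (200, 34, 15, 0), (202, 37, 15, -2), (204, 38, 15, 1)]
foot 216 [-20.16267412  18.81142382] [-19.00434397  19.41541606]
top [-9.15861969 -1.02954868  8.09553878] [-16.99330029  15.90327243]
```

View pics/c2.png

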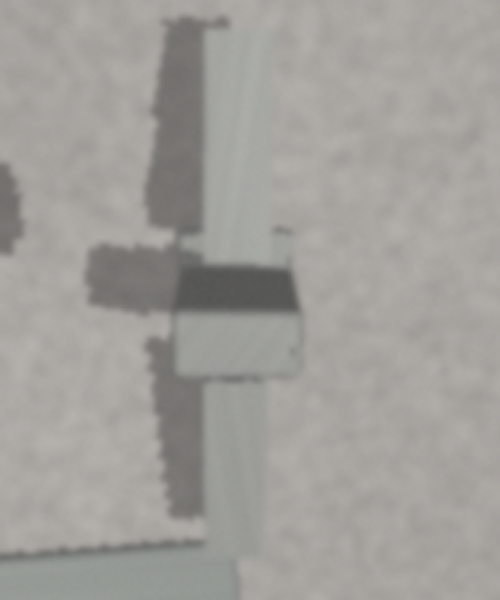

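The block stands 34 mm across the tongues and 18 mm along them. Closing the fingers across the tongues suits it whichever way it is drawn.

>>> apply_moves(
  steps=[
    [[0.0046, 0.0025, 0.1], [0, 0, 0.0028], 1],
    [[0, 0, 0.13], [0, 0, 0], 1],
    [[0, 0, 0.14], [0, 0, 0], 1],
    [[0, 0, 0.14], [0, 0, 0], 1],
    [[0, 0, 0.14], [0, 0, 0], 1],
    [[0, 0, 0.14], [0, 0, 0], 1],
    [[0, 0, 0.1], [0, 0, 0], 1],
    [[0, 0, 0.07], [0, 0, 0], 1],
  ],
)

```text
clock: 2.15
eef_pos: [0.4692, 0.2885, 0.0377]
tool_rot: [-0.1, 0.995, -0.001, -0.002]
ft_force: [-0.8, 0.2, -0.3]
grip_width: 0.0854
grasp_force: 0.0
```

>>> apply_moves(
  steps=[
    [[0, 0, 0.03], [0, 0, 0], 1],
    [[0, 0, 0], [0, 0, 0], 0],
    [[0, 0, 0], [0, 0, 0], 0],
    [[0, 0, 0], [0, 0, 0], 0],
    [[0, 0, 0], [0, 0, 0], 0],
    [[0, 0, 0], [0, 0, 0], 0],
    [[0, 0, 0], [0, 0, 0], 0],
    [[0, 0, 0], [0, 0, 0], 0],
  ],
)

```text
clock: 2.82
eef_pos: [0.483, 0.2924, 0.052]
tool_rot: [-0.098, 0.995, 0.003, 0.016]
ft_force: [-7.0, -15.1, 79.9]
grip_width: 0.0327
grasp_force: 100.3
```

Run:
```python
from h import *
o,Rm,y=st(); print(o,y)
ims=[shot(n,n+"1")[0] for n in("scene","side","wrist")]
a=cv2.resize(ims[0][130:190,340:420],(400,300),interpolation=2);b=cv2.resize(ims[1][105:165,240:320],(400,300),interpolation=2);c=cv2.resize(ims[2],(480,300))
cv2.imwrite("pics/c3.png",np.vstack([np.hstack([a,b]),np.hstack([c,np.zeros((300,320,3),np.uint8)])])[:,:,::-1])
```

```text
{'clock': 2.8167, 'joint_pos': array([ 0.54859739,  0.50354733, -0.15456689,  0.88171872, -0.00815904,
        0.35174351]), 'joint_vel': array([ 0.00033265,  0.00093783, -0.00113955, -0.00117794,  0.00238506,
        0.0011227 ]), 'tau': array([ 5.54204375, -3.56980383,  4.35435176, -5.19208431,  3.00701603,
        0.01197188]), 'eef_pos': array([0.48296297, 0.29243632, 0.05200408]), 'tool_rot': array([-0.09819265,  0.99503865,  0.00306342,  0.01571349]), 'ft_force': array([ -6.97813987, -15.1227536 ,  79.90057677]), 'ft_torque': array([-3.32470823,  1.27574348, -0.09005846]), 'grasp_force': 100.3342866897583, 'grip_width': 0.032680890231850106} 101.27440814043881
```

View pics/c3.png

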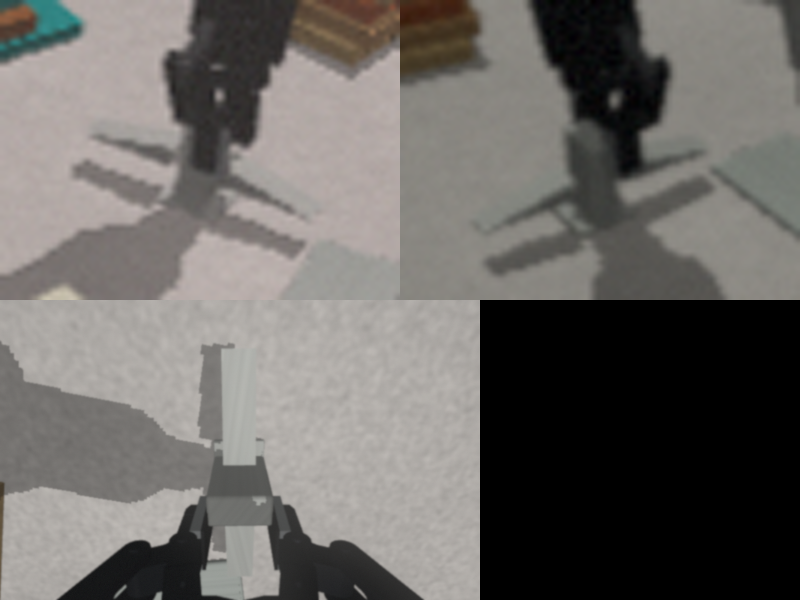

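The fingers hold the block, but they were pushed up about 18 mm and 14 mm along the tongue, and the wedge hasn't moved. I'll relieve the force first, then regrasp.

>>> apply_moves(
  steps=[
    [[0, 0, -0.02], [0, 0, 0], 0],
    [[0, 0, -0.02], [0, 0, 0], 0],
    [[0, 0, -0.02], [0, 0, 0], 0],
    [[0, 0, -0.02], [0, 0, 0], 0],
    [[0, 0, 0], [0, 0, 0], 0],
    [[0, 0, 0], [0, 0, 0], 0],
    [[0, 0, 0], [0, 0, 0], 0.6],
    [[0, 0, 0], [0, 0, 0], 0.6],
  ],
)

```text
clock: 3.63
eef_pos: [0.4699, 0.2893, 0.0499]
tool_rot: [-0.1, 0.995, -0.0, -0.001]
ft_force: [0.2, 0.4, -0.4]
grip_width: 0.0511
grasp_force: 0.0
```

>>> apply_moves(
  steps=[
    [[0, 0, -0.03], [0, 0, 0], 0.75],
    [[0, 0, -0.06], [0, 0, 0], 0.75],
    [[0, 0, -0.1], [0, 0, 0], 0.75],
    [[0, 0, -0.1], [0, 0, 0], 0.75],
    [[0, 0, -0.1], [0, 0, 0], 0.75],
    [[0, 0, 0], [0, 0, 0], 0.75],
    [[0, 0, 0], [0, 0, 0], 0.75],
    [[0, 0, 0], [0, 0, 0], 0.75],
  ],
)

```text
clock: 4.3
eef_pos: [0.4698, 0.289, 0.1271]
tool_rot: [-0.1, 0.995, -0.0, -0.001]
ft_force: [0.0, -0.0, -0.2]
grip_width: 0.0646
grasp_force: 0.0
```

```bash
cat > look.py <<'E'
from h import *
import sys
o,Rm,y=st(); print(o["clock"],o["eef_pos"],y,o["ft_force"],o["grip_width"])
im,dep,C=shot("wrist",sys.argv[1]); X=cloud(dep,C); c=np.array([float(v) for v in sys.argv[2:4]])
m=(X[...,2]>.05)&(X[...,2]<.066)&(np.hypot(X[...,0]-c[0],X[...,1]-c[1])<.03); P=X[m]
print("block top",len(P),cv2.minAreaRect((P[:,:2]*1000).astype(np.float32)),np.median(P[:,2]))
m=(X[...,2]>.02)&(X[...,2]<.042)&(np.hypot(X[...,0]-c[0],X[...,1]-c[1])<.085)&(np.hypot(X[...,0]-c[0],X[...,1]-c[1])>.03); P=X[m]
r=cv2.fitLine((P[:,:2]*1e3).astype(np.float32),2,0,.01,.01).ravel(); print("tongues",len(P),np.degrees(np.arctan2(r[1],r[0])),cv2.minAreaRect((P[:,:2]*1000).astype(np.float32)))
E
python3 look.py w2 .4705 .2895
```

```text
4.3 [0.46978394 0.28898365 0.12709297] 101.53232259412322 [ 1.92228472e-04 -1.57192504e-02 -2.40421970e-01] 0.06455663670707816
block top 1834 ((458.8382568359375, 287.71282958984375), (18.671667098999023, 33.98469924926758), 12.610173225402832) 0.05730836278423371
tongues 3779 12.335777 ((461.47076416015625, 288.32379150390625), (151.18247985839844, 18.028480529785156), 12.36168098449707)
```

>>> apply_moves(
  steps=[
    [[0.053, 0.0057, 0], [0, 0, -0.0045], 0.75],
    [[0, 0, 0], [0, 0, 0], 0.75],
    [[0, 0, 0], [0, 0, 0], 0.75],
    [[0, 0, 0], [0, 0, 0], 0.75],
    [[0, 0, 0], [0, 0, 0], 0.75],
    [[0, 0, 0], [0, 0, 0], 0.75],
    [[0, 0, 0], [0, 0, 0], 0.75],
    [[0, 0, 0], [0, 0, 0], 0.75],
  ],
)

```text
clock: 5.02
eef_pos: [0.4603, 0.2884, 0.1283]
tool_rot: [-0.107, 0.994, 0.0, 0.0]
ft_force: [-0.6, 0.4, 0.1]
grip_width: 0.0643
grasp_force: 0.0
```

```bash
python3 look.py w3 .4595 .288
python3 - <<'E'
from h import *
for n,bw in(("scene1",0),("side1",0)): pass
for n in("scene","side"):
    im,dep,C=shot(n,n+"2"); X=cloud(dep,C).reshape(-1,3)
    m=(X[:,2]>.015)&(X[:,2]<.063)&(np.hypot(X[:,0]-.46,X[:,1]-.288)<.085); P=X[m]; print(n,len(P),cv2.minAreaRect((P[:,:2]*1000).astype(np.float32)))
E
```

```text
5.0167 [0.46025191 0.28836931 0.12828707] 102.32918029344617 [-0.61294771  0.35504293  0.07128193] 0.06428475733120843
block top 1785 ((458.6082458496094, 287.648681640625), (18.539751052856445, 33.89078140258789), 13.097517013549805) 0.057300740254114725
tongues 3654 12.3273735 ((458.95391845703125, 287.7261962890625), (153.8353271484375, 18.01140785217285), 12.376514434814453)
scene 365 ((459.3651428222656, 284.85687255859375), (153.86984252929688, 36.6593017578125), 15.45072078704834)
side 382 ((458.29742431640625, 286.8263854980469), (152.15594482421875, 39.91891098022461), 4.451738357543945)
```

View pics/w3.png

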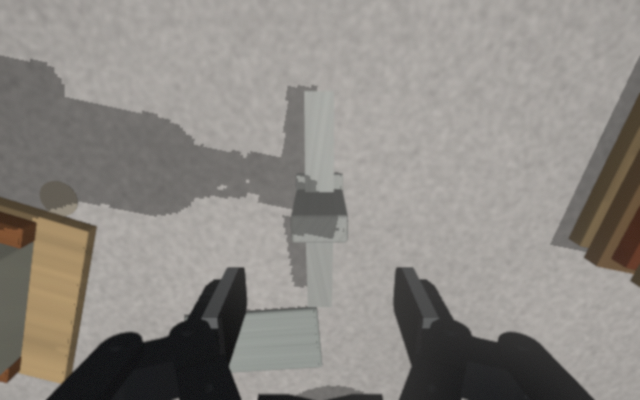

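>>> apply_moves(
  steps=[
    [[0.008, -0.003, 0.06], [0, 0, 0], 0.75],
    [[0, 0, 0.08], [0, 0, 0], 0.75],
    [[0, 0, 0.1], [0, 0, 0], 0.75],
    [[0, 0, 0.1], [0, 0, 0], 0.75],
    [[0, 0, 0.06], [0, 0, 0], 0.75],
    [[0, 0, 0], [0, 0, 0], 0.5],
    [[0, 0, 0], [0, 0, 0], 0.5],
    [[0, 0, 0], [0, 0, 0], 0.5],
  ],
)

```text
clock: 5.83
eef_pos: [0.4605, 0.2882, 0.0511]
tool_rot: [-0.107, 0.994, 0.001, 0.002]
ft_force: [-1.4, -1.4, 11.4]
grip_width: 0.0429
grasp_force: 6.6
```

>>> apply_moves(
  steps=[
    [[0, 0, 0], [0, 0, 0], 0.5],
    [[0, 0, 0], [0, 0, 0], 0.48],
    [[0, 0, 0], [0, 0, 0], 0.46],
    [[0, 0, 0], [0, 0, 0], 0.44],
    [[0, 0, 0], [0, 0, 0], 0.42],
    [[0, 0, 0], [0, 0, 0], 0.41],
    [[0, 0, 0], [0, 0, 0], 0.4],
    [[0, 0, 0], [0, 0, 0], 0.39],
  ],
)

```text
clock: 6.5
eef_pos: [0.4616, 0.2883, 0.053]
tool_rot: [-0.107, 0.994, 0.001, 0.004]
ft_force: [-2.4, -3.2, 21.9]
grip_width: 0.0335
grasp_force: 24.1
```

>>> apply_moves(
  steps=[
    [[0, 0, -0.006], [0, 0, 0], 0.39],
    [[0, 0, -0.006], [0, 0, 0], 0.39],
    [[0, 0, -0.006], [0, 0, 0], 0.39],
    [[0, 0, -0.006], [0, 0, 0], 0.39],
    [[0, 0, 0], [0, 0, 0], 0.39],
    [[0, 0, 0], [0, 0, 0], 0.39],
    [[0, 0, 0], [0, 0, 0], 0.39],
    [[0, 0, 0], [0, 0, 0], 0.39],
  ],
)

```text
clock: 7.17
eef_pos: [0.4583, 0.2874, 0.0532]
tool_rot: [-0.108, 0.994, -0.0, -0.0]
ft_force: [-0.7, -0.8, 5.3]
grip_width: 0.0335
grasp_force: 23.3
```

```bash
python3 look.py w4 .4595 .288
python3 - <<'E'
from h import *
im,dep,C=load("w4"); X=cloud(dep,C); o,Rm,y=st()
# fingers and wedge in tool frame: print a slice near pads
L=(X-o["eef_pos"])@Rm*1e3
m=(X[...,2]>.001)&(abs(L[...,0])<30)&(abs(L[...,1])<45)&(abs(L[...,2])<45); 
for zlo in range(-20,45,5):
    k=m&(L[...,2]>=zlo)&(L[...,2]<zlo+5); 
    if k.any():
        h=np.histogram(L[k][:,1],np.arange(-45,46,5))[0]; print(zlo,k.sum(),h, "x",np.percentile(L[k][:,0],[2,98]).round(0))
cv2.imwrite("pics/c4.png",cv2.resize(im[180:400,180:460,::-1],(760,597),interpolation=cv2.INTER_CUBIC))
E
```

```text
7.1667 [0.45830749 0.28744721 0.05318697] 102.35322620528397 [-0.6703729  -0.81964964  5.25787424] 0.03354454463445396
block top 5656 ((457.3851318359375, 287.5920715332031), (23.7071590423584, 57.565677642822266), 13.096281051635742) 0.057433113531852625
tongues 7302 12.429429 ((455.74560546875, 286.9666748046875), (154.21078491210938, 18.0642147064209), 12.394548416137695)
-20 617 [  0   0   2  11  83 211   0   0   0   0   0   0 206  90  10   4   0   0] x [-9. 12.]
-15 722 [  0   0   4 108  73 170   0   0   0   0   0   0 165  83 106  13   0   0] x [-9. 12.]
-10 989 [  0   0   5  99  72 161  59  62  45  62  49  47 154  72  93   9   0   0] x [-8. 12.]
-5 3864 [  0   0   4  92  66 253 500 495 517 486 507 511 271  63  90   9   0   0] x [-5. 12.]
0 932 [ 0  0  3 82 60 80 72 79 79 79 83 79 82 60 87  7  0  0] x [ 7. 12.]
5 804 [ 0  0  1 62 53 73 80 69 76 63 70 71 74 47 65  0  0  0] x [ 7. 12.]
10 573 [ 0  0  0  3 31 50 63 69 70 72 60 68 50 33  4  0  0  0] x [10. 12.]
15 1745 [  0   0   0   0   0  14  59 347 440 416 389  61  19   0   0   0   0   0] x [-29.  30.]
20 411 [ 0  0  0  0  0 17 58 62 76 68 63 52 15  0  0  0  0  0] x [-30.  12.]
25 326 [ 0  0  0  0  0 18 49 50 53 47 44 49 16  0  0  0  0  0] x [11. 12.]
30 273 [ 0  0  0  0  0 11 45 37 36 37 43 48 16  0  0  0  0  0] x [11. 12.]
35 103 [ 0  0  0  0  0 11 42  0  0  0  0 38 12  0  0  0  0  0] x [11. 12.]
40 98 [ 0  0  0  0  0 13 36  0  0  0  0 34 15  0  0  0  0  0] x [10. 12.]
```

View pics/c4.png

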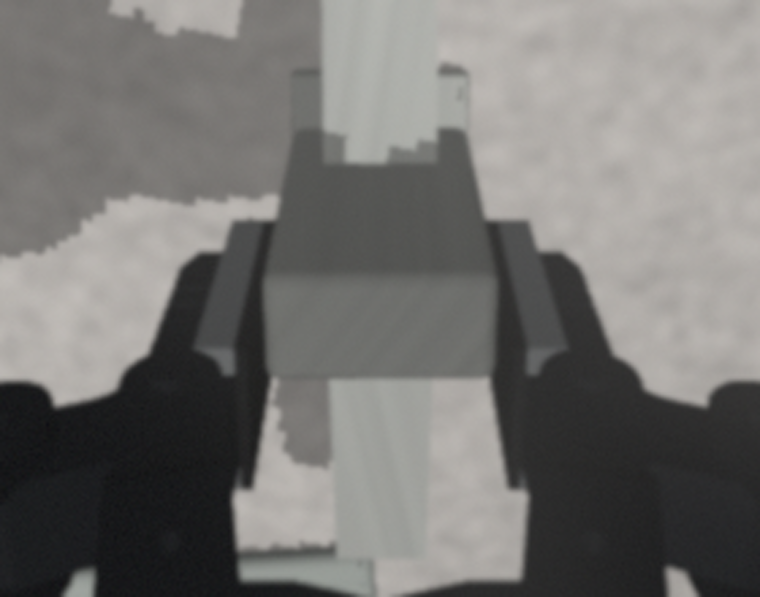

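The block now sits centred between the pads with a good grasp. I'll tighten it and ease the remaining load.

>>> apply_moves(
  steps=[
    [[0, 0, -0.006], [0, 0, 0], 0.38],
    [[0, 0, 0], [0, 0, 0], 0.37],
    [[0, 0, 0], [0, 0, 0], 0.36],
    [[0, 0, 0], [0, 0, 0], 0.35],
    [[0, 0, 0], [0, 0, 0], 0.34],
    [[0, 0, 0], [0, 0, 0], 0.34],
    [[0, 0, 0], [0, 0, 0], 0.34],
    [[0, 0, 0], [0, 0, 0], 0.34],
  ],
)

```text
clock: 7.88
eef_pos: [0.4586, 0.2874, 0.0542]
tool_rot: [-0.107, 0.994, -0.0, -0.0]
ft_force: [-0.1, -0.2, -1.6]
grip_width: 0.0327
grasp_force: 64.2
```

>>> apply_moves(
  steps=[
    [[0, 0, -0.1], [0, 0, 0], 0.34],
    [[0, 0, -0.2], [0, 0, 0], 0.34],
    [[0, 0, -0.2], [0, 0, 0], 0.34],
    [[-0.1, -0.13, -0.05], [0, 0, 0], 0.34],
    [[-0.12, -0.16, 0], [0, 0, 0], 0.34],
    [[-0.12, -0.16, 0], [0, 0, 0], 0.34],
    [[-0.12, -0.16, 0], [0, 0, 0], 0.34],
    [[-0.091, -0.1, 0], [0, 0, 0], 0.34],
  ],
)

```text
clock: 8.55
eef_pos: [0.5988, 0.1695, 0.1646]
tool_rot: [-0.106, 0.994, -0.0, 0.001]
ft_force: [0.6, 1.6, -0.5]
grip_width: 0.0331
grasp_force: 64.3
```

>>> apply_moves(
  steps=[
    [[0, 0, 0], [0, 0, -0.03], 0.34],
    [[0, 0, 0], [0, 0, -0.0385], 0.34],
    [[0, 0, 0], [0, 0, -0.0385], 0.34],
    [[0, 0, 0], [0, 0, -0.0385], 0.34],
    [[0, 0, 0], [0, 0, -0.0385], 0.34],
    [[0, 0, 0], [0, 0, -0.0385], 0.34],
    [[0, 0, 0], [0, 0, -0.0385], 0.34],
    [[0, 0, 0], [0, 0, -0.0385], 0.34],
  ],
)

```text
clock: 9.22
eef_pos: [0.5965, 0.1722, 0.164]
tool_rot: [-0.549, 0.836, 0.0, -0.0]
ft_force: [-0.2, 0.1, -1.8]
grip_width: 0.0329
grasp_force: 64.2
```

>>> apply_moves(
  steps=[
    [[0, 0, 0], [0, 0, -0.0385], 0.34],
    [[0, 0, 0], [0, 0, -0.0385], 0.34],
    [[0, 0, 0], [0, 0, -0.0145], 0.34],
    [[0, 0, 0], [0, 0, 0], 0.34],
    [[0, 0, 0], [0, 0, 0], 0.34],
    [[0, 0, 0], [0, 0, 0], 0.34],
    [[0, 0, 0], [0, 0, 0], 0.34],
    [[0, 0, 0], [0, 0, 0], 0.34],
  ],
)

```text
clock: 9.88
eef_pos: [0.5966, 0.1723, 0.1643]
tool_rot: [-0.661, 0.751, 0.0, -0.0]
ft_force: [-0.3, -0.2, -0.3]
grip_width: 0.0326
grasp_force: 64.2
```

Run:
```python
from h import *
o,Rm,y=st(); print(o["clock"],o["eef_pos"],y,o["ft_force"],o["grip_width"],o["grasp_force"])
im,dep,C=shot("wrist","w5"); X=cloud(dep,C)
near=np.hypot(X[...,0]-.577,X[...,1]-.018)<.1
def rect(m,l):
    P=X[m]; print(l,len(P),cv2.minAreaRect((P[:,:2]*1000).astype(np.float32)),np.median(P[:,2]))
rect(near&(X[...,2]>.081)&(X[...,2]<.089),"top"); rect(near&(X[...,2]>.047)&(X[...,2]<.056),"ledge")
L=(X-o["eef_pos"])@Rm*1e3
m=(abs(L[...,1])<12)&(L[...,2]>-5)&(L[...,2]<60)&(L[...,0]>-90)&(L[...,0]<100)
P=L[m]; 
for s in range(0,95,10):
    k=(P[:,0]>=s)&(P[:,0]<s+10)&(P[:,2]<38)
    if k.any(): print(s,k.sum(),"y",np.percentile(P[k,1],[2,98]).round(1),"z",np.percentile(P[k,2],[2,50,98]).round(1))
k=(P[:,2]<36)&(P[:,2]>24); print("tip x",np.percentile(P[k,0],[95,99,99.8]))
```

```text
9.8833 [0.59659424 0.17227417 0.16426679] 172.6935456747548 [-0.29026485 -0.21695726 -0.34123295] 0.032575548839615366 64.22235374338925
top 11816 ((582.8240966796875, 65.41172790527344), (28.62578773498535, 101.22021484375), 82.6594009399414) 0.08440847397372606
ledge 1719 ((585.12158203125, 81.26654815673828), (6.402522563934326, 109.84166717529297), 82.63243103027344) 0.05137027616276906
0 1307 y [-11.5  11.5] z [-4.9 -4.2 -2.9]
10 2554 y [-11.5  11.5] z [-3.9 11.6 33.2]
20 989 y [-8.3  9.2] z [16.  17.7 19.4]
30 1000 y [-8.2  9.1] z [18.1 19.9 21.7]
40 1034 y [-8.3  9. ] z [20.2 22.  23.8]
50 1048 y [-8.4  9. ] z [22.3 24.1 26. ]
60 1096 y [-8.3  9. ] z [24.4 26.2 28.1]
70 1005 y [-8.2  8.9] z [26.6 28.3 30. ]
tip x [77.3819355  78.92175718 78.98665333]
```

View pics/w5.png

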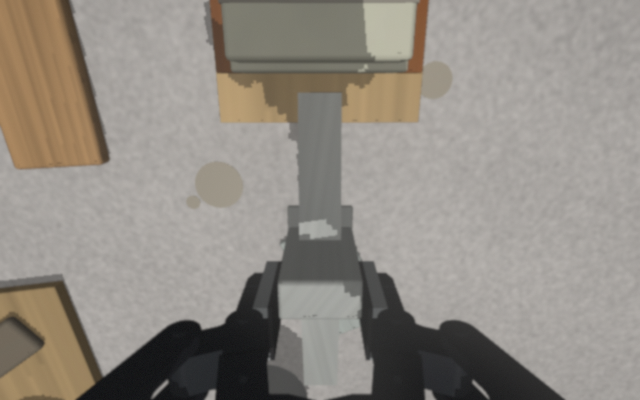

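The tongue lines up with the mould: ledge centre at (585.1, 81.3) and axis 82.6° against the tool's 82.7°. The tip is about 14 mm short of the edge. I'll descend to 1.5 mm above the ledge and enter to d≈5.

>>> apply_moves(
  steps=[
    [[0, 0, 0.05], [0, 0, 0], 0.34],
    [[0, 0, 0.1], [0, 0, 0], 0.34],
    [[0, 0, 0.1], [0, 0, 0], 0.34],
    [[0, 0, 0.08], [0, 0, 0], 0.34],
    [[0, 0, 0.043], [0, 0, 0], 0.34],
    [[0, 0, 0.02], [0, 0, 0], 0.34],
    [[0, 0, 0], [0, 0, 0], 0.34],
    [[0, 0, 0], [0, 0, 0], 0.34],
  ],
)

```text
clock: 10.6
eef_pos: [0.5971, 0.1724, 0.0862]
tool_rot: [-0.661, 0.751, -0.0, 0.0]
ft_force: [-0.3, 0.1, -1.6]
grip_width: 0.0328
grasp_force: 64.3
```

Run:
```python
from h import *
o,Rm,y=st(); print(o["clock"],o["eef_pos"],y,o["ft_force"],Rm[:,2])
plan([.5966-.1273*.019,.17227-.9919*.019,.0857],172.65,4)
im,dep,C=shot("wrist","w6"); X=cloud(dep,C)
near=np.hypot(X[...,0]-.577,X[...,1]-.018)<.1
def rect(m,l):
    P=X[m]; print(l,len(P),cv2.minAreaRect((P[:,:2]*1000).astype(np.float32)),np.median(P[:,2]))
rect(near&(X[...,2]>.081)&(X[...,2]<.089),"top"); rect(near&(X[...,2]>.047)&(X[...,2]<.0535),"ledge")
cv2.imwrite("pics/c6.png",cv2.resize(im[0:200,160:480,::-1],(800,500)))
```

```text
10.6 [0.59705623 0.17240459 0.08618013] 172.7189639407709 [-0.3235584   0.13035722 -1.58722186] [ 8.09408577e-04  2.49450292e-04 -9.99999641e-01]
row shift x4 [0.024  0.0006 0.0006] dist mm 19.2
turn total (frac) [-0.0002  0.0001  0.0004] deg [-0.04  0.02  0.07]
top 14867 ((583.7898559570312, 72.59176635742188), (14.133275985717773, 99.6298828125), 82.71727752685547) 0.08431943214399953
ledge 4004 ((584.79638671875, 81.130859375), (6.874306678771973, 110.28860473632812), 82.7016372680664) 0.05130439194374907
```

>>> apply_moves(
  steps=[
    [[0.02, 0, 0], [0, 0, 0], 0.34],
    [[0.025, 0, 0.001], [0, 0, 0], 0.34],
    [[0.02, 0, 0.001], [0, 0, 0], 0.34],
    [[0.015, 0, 0], [0, 0, 0], 0.34],
    [[0.01, 0, 0], [0, 0, 0], 0.34],
    [[0.006, 0, 0], [0, 0, 0], 0.34],
    [[0, 0, 0], [0, 0, 0], 0.34],
    [[0, 0, 0], [0, 0, 0], 0.34],
  ],
)

```text
clock: 11.32
eef_pos: [0.5942, 0.1532, 0.0853]
tool_rot: [-0.661, 0.751, 0.0, 0.0]
ft_force: [0.8, 1.3, -1.7]
grip_width: 0.0325
grasp_force: 64.3
```

>>> apply_moves(
  steps=[
    [[0, 0, 0.001], [0, 0, 0], 0.34],
    [[0, 0, 0.001], [0, 0, 0], 0.34],
    [[0, 0, 0.001], [0, 0, 0], 0.34],
    [[0, 0, 0.001], [0, 0, 0], 0.34],
    [[0, 0, 0.001], [0, 0, 0], 0.34],
    [[0, 0, 0.001], [0, 0, 0], 0.34],
    [[0, 0, 0], [0, 0, 0], 0.34],
    [[0, 0, 0], [0, 0, 0], 0.34],
  ],
)

```text
clock: 11.98
eef_pos: [0.5942, 0.1532, 0.0841]
tool_rot: [-0.661, 0.751, -0.0, -0.0]
ft_force: [-0.1, -0.2, -0.4]
grip_width: 0.0329
grasp_force: 64.3
```

>>> apply_moves(
  steps=[
    [[0, 0, 0.001], [0, 0, 0], 0.34],
    [[0, 0, 0.001], [0, 0, 0], 0.34],
    [[0.003, 0, 0.001], [0, 0, 0], 0.34],
    [[0.003, 0, 0], [0, 0, 0], 0.34],
    [[0.003, 0, 0], [0, 0, 0], 0.34],
    [[0.003, 0, 0], [0, 0, 0], 0.34],
    [[0.003, 0, 0], [0, 0, 0], 0.34],
    [[0.003, 0, 0], [0, 0, 0], 0.34],
  ],
)

```text
clock: 12.65
eef_pos: [0.5937, 0.1496, 0.0835]
tool_rot: [-0.661, 0.751, -0.0, 0.0]
ft_force: [0.2, 0.3, -2.4]
grip_width: 0.0324
grasp_force: 64.3
```

>>> apply_moves(
  steps=[
    [[0, 0, 0.001], [0, 0, 0], 0.34],
    [[0, 0, 0.001], [0, 0, 0], 0.34],
    [[0, 0, 0.001], [0, 0, 0], 0.34],
    [[0, 0, 0.001], [0, 0, 0], 0.34],
    [[0, 0, 0], [0, 0, 0], 0.34],
    [[0, 0, 0], [0, 0, 0], 0.34],
    [[0, 0, 0], [0, 0, 0], 0.34],
    [[0, 0, 0], [0, 0, 0], 0.34],
  ],
)

```text
clock: 13.32
eef_pos: [0.5937, 0.1497, 0.0827]
tool_rot: [-0.661, 0.751, -0.0, 0.0]
ft_force: [-0.7, 0.6, -0.9]
grip_width: 0.0332
grasp_force: 64.3
```

```bash
python3 -c "
from h import *
o,Rm,y=st(); print(o['eef_pos'],y,o['ft_force'],o['ft_torque'],Rm[:,2])"
```

```text
[0.59374027 0.14968357 0.08272234] 172.72590447318058 [-0.69699363  0.60580084 -0.94994066] [-0.01947109 -0.00415568 -0.01565192] [ 3.92348224e-05 -2.30928846e-05 -9.99999999e-01]
```

>>> apply_moves(
  steps=[
    [[0, 0, 0.001], [0, 0, 0], 0.34],
    [[0, 0, 0.001], [0, 0, 0], 0.34],
    [[0, 0, 0.001], [0, 0, 0], 0.34],
    [[0, 0, 0.001], [0, 0, 0], 0.34],
    [[0, 0, 0], [0, 0, 0], 0.34],
    [[0, 0, 0], [0, 0, 0], 0.34],
    [[0, 0, 0], [0, 0, 0], 0.34],
    [[0, 0, 0], [0, 0, 0], 0.34],
  ],
)

```text
clock: 13.98
eef_pos: [0.5938, 0.1497, 0.0819]
tool_rot: [-0.661, 0.751, -0.0, 0.0]
ft_force: [-0.0, 0.4, -1.5]
grip_width: 0.0329
grasp_force: 64.3
```

```bash
python3 -c "
from h import *
o,Rm,y=st(); print(o['eef_pos'],y,o['ft_force'],o['ft_torque'],Rm[:,2])"
```

```text
[0.59375725 0.14965819 0.08193483] 172.72247279103044 [-0.04394189  0.37194785 -1.48181126] [ 0.03418139 -0.058115   -0.00182184] [ 5.31712667e-05  7.26989615e-06 -9.99999999e-01]
```

Run:
```python
from h import *
o,Rm,y=st()
im,dep,C=shot("wrist","w7"); X=cloud(dep,C); L=(X-o["eef_pos"])@Rm*1e3
for s in range(20,75,10):
    k=(abs(L[...,1])<7)&(L[...,0]>=s)&(L[...,0]<s+10)&(L[...,2]>8)&(L[...,2]<36); 
    print(s,k.sum(),"toolz",np.median(L[k][:,2]).round(2),"worldz",np.median(X[k][:,2]).round(4), "model", round(1e3*(o["eef_pos"][2])-(54.2-22)+2+.22*(80.2-s-5)+0,1))
for s in range(60,90,2):
    k=(abs(L[...,1])>12)&(abs(L[...,1])<45)&(L[...,0]>=s)&(L[...,0]<s+2); 
    print(s,"side z",np.percentile(X[k][:,2],[10,50,90]).round(4))
cv2.imwrite("pics/c7.png",cv2.resize(im[0:200,160:480,::-1],(800,500)))
```

```text
20 765 toolz 17.76 worldz 0.0642 model 63.9
30 777 toolz 19.85 worldz 0.0621 model 61.7
40 809 toolz 21.98 worldz 0.06 model 59.5
50 817 toolz 24.13 worldz 0.0578 model 57.3
60 702 toolz 26.07 worldz 0.0559 model 55.1
70 0 toolz nan worldz nan model 52.9
60 side z [0.0109 0.0116 0.0124]
  return _methods._mean(a, axis=axis, dtype=dtype,
  ret = ret.dtype.type(ret / rcount)
Traceback (most recent call last):
IndexError: index -1 is out of bounds for axis 0 with size 0
```

>>> apply_moves(
  steps=[
    [[0, 0, 0.001], [0, 0, 0], 0.34],
    [[0, 0, 0.001], [0, 0, 0], 0.34],
    [[0, 0, 0.001], [0, 0, 0], 0.34],
    [[0, 0, 0.001], [0, 0, 0], 0.34],
    [[0, 0, 0], [0, 0, 0], 0.34],
    [[0, 0, 0], [0, 0, 0], 0.34],
    [[0, 0, 0], [0, 0, 0], 0.34],
    [[0, 0, 0], [0, 0, 0], 0.34],
  ],
)

```text
clock: 14.7
eef_pos: [0.5938, 0.1496, 0.0811]
tool_rot: [-0.661, 0.751, -0.0, 0.0]
ft_force: [0.0, 0.2, -1.5]
grip_width: 0.0327
grasp_force: 64.3
```

```bash
python3 -c "
from h import *
o,Rm,y=st(); print(o['eef_pos'],y,o['ft_force'],o['ft_torque'],Rm[:,2])
a=cv2.imread('pics/w7.png'); cv2.imwrite('pics/c7.png',cv2.resize(a[0:220,160:480],(800,550)))"
```

```text
[0.59375703 0.14964302 0.08112904] 172.71716570317312 [ 0.01862716  0.21102718 -1.47732694] [ 0.01087003 -0.05368259  0.01562241] [ 4.18538572e-05 -6.23908212e-06 -9.99999999e-01]
```

View pics/c7.png

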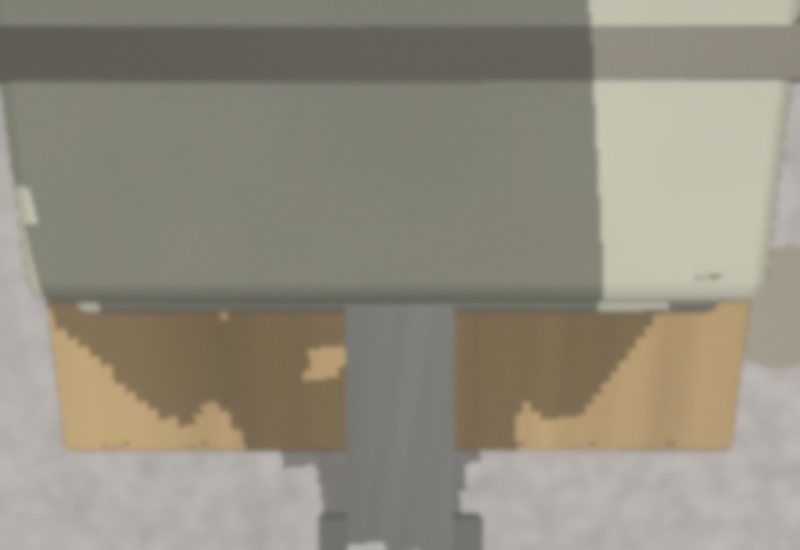

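Run:
```python
from h import *
o,Rm,y=st()
shot("wrist","w8")
for tag,e in(("w6",None),("w7",[.59376,.14966,.08193]),("w8",o["eef_pos"])):
    im,dep,C=load(tag); X=cloud(dep,C)
    if e is None: e=[.59706,.1724,.08618]
    L=(X-np.array(e))@Rm*1e3; Z=X[...,2]*1e3
    k=(abs(L[...,1])<7)&(L[...,0]>22)&(L[...,0]<(75 if tag=="w6" else 68))&(L[...,2]>8)&(L[...,2]<36)
    p=np.polyfit(L[k][:,0],Z[k],1); print(tag,"tongue: z at x=65",np.polyval(p,65).round(2),"x=0",p[1].round(2),"slope",p[0].round(4),"minus TCP",(np.polyval(p,65)-e[2]*1e3).round(2))
    led=(abs(L[...,1])>12)&(abs(L[...,1])<45)&(Z>45)&(Z<54); 
    if led.any(): print("  ledge",led.sum(),np.median(Z[led]).round(2),np.percentile(L[led][:,0],[5,95]).round(1))
    b=(abs(L[...,1])>14)&(abs(L[...,1])<45)&(Z>9)&(Z<14.5); print("  board",np.median(Z[b]).round(2), "table",np.median(Z[abs(Z)<3]).round(2))
    tp=(abs(L[...,1])<45)&(Z>82)&(Z<88); print("  upper top",np.median(Z[tp]).round(2))
# tongue on table in w3
im,dep,C=load("w3"); X=cloud(dep,C); Z=X[...,2]*1e3; t=np.radians(12.38); U=np.array([np.cos(t),np.sin(t)]); a=(X[...,:2]-[.4588,.2876])@U*1e3; b=(X[...,:2]-[.4588,.2876])@[-U[1],U[0]]*1e3
for s in(-1,1):
    k=(abs(b)<7)&(s*a>22)&(s*a<72)&(Z>18)&(Z<40); p=np.polyfit(s*a[k],Z[k],1); print("table",s,k.sum(),p,np.polyval(p,62))
k=abs(Z)<4; print("table plane",np.median(Z[k]))
```

```text
w6 tongue: z at x=65 59.91 x=0 73.75 slope -0.2128 minus TCP -26.27
  ledge 2601 51.31 [11.5 94. ]
  board 11.56 table -0.43
  upper top 84.37
w7 tongue: z at x=65 55.67 x=0 69.52 slope -0.2131 minus TCP -26.26
  ledge 770 51.05 [10.9 67.7]
  board 11.57 table -0.44
  upper top 84.65
w8 tongue: z at x=65 54.87 x=0 68.7 slope -0.2127 minus TCP -26.26
  ledge 702 50.94 [10.7 67.3]
  board 11.57 table -0.44
  upper top 84.62
table -1 1861 [-0.22164409 40.50971608] 26.767782396967185
table 1 1086 [-0.21977838 40.48742365] 26.861163993414813
table plane -0.46447233013482764
```

Run:
```python
from h import *
H=np.full((20,24),-1.)
for n in("scene0","side0","w5"):
    im,dep,C=load(n); X=cloud(dep,C).reshape(-1,3)
    if n=="w5": X=X[X[:,2]<.02]
    i=((X[:,0]-.35)/.02).astype(int); j=((X[:,1]-.06)/.02).astype(int)
    ok=(X[:,0]>.35)&(X[:,1]>.06)&(i<20)&(j<17)&(X[:,2]<.2)
    np.maximum.at(H,(i[ok],j[ok]),X[ok,2]*1000)
print("rows x from .36, cols y .07..(.02)"); 
for r in range(20): print(round(.36+.02*r,2)," ".join("%3d"%v for v in H[r,:17]))
```

```text
rows x from .36, cols y .07..(.02)
0.36   4   2   2   3   3   2   4   5   3   5   2   3   4   4   3   3   3
0.38   3   5   2   5   3   4   3   3   2   3   4   4   4   4   3   3   3
0.4   6   3   5   3   3   2   4   4   3   4  28  28   4   3   5   2   4
0.42   4   4   3   3   2   3   2   4   4   3  33  33   1   4   3   4   2
0.44   2   4   4   2   5   4   5   2   4   3  36  38   1   1   4   4   5
0.46   2   3   5   3   5   4   3   3   4   5  59  62  59   1   4   3   4
0.48   3   4   4   3   5   4   3   2   3   5  60  60  57   0   0   4   2
0.5  16  11   3   3   2   3   4   4   4   4   5  38  35   1   3   4   4
0.52  53  29  15  14   4   3   3   3   3   3   4  32  32   0   2   3   3
0.54  87  85  14  14   4   3   4   2   5   4   3  30  29   0   3   5   4
0.56  89  83  13  13   3   3   4   3   5   7   9   7   8   3   3   2   7
0.58  87  82  13  11   1   3   3  10   8   8   9   8   7   4   4   7   4
0.6  88  13  13   1   0   3   3   9   7   8   9   9  12   3   3   7   4
0.62  90  13  13   2   1   2   4   8   8   9   7   6   4   4   3  87  86
0.64  84  13  13   1   1   5   4   8   5   4   3   5   2   4  87  88  84
0.66  26  13  13   2   1   2   4   6   2   3   6   2   6  87  85  25  -1
0.68   4   3   4   3   5   3   3   3   3   3   3   2   2  87  84  -1  -1
0.7   4   4   3   2   5   5   4   4   4   4   4   3   6  84  85  -1  -1
0.72   4   3   3   3   3   3   4   2   4   4   3   3   6   5  86  85  70
0.74   6   4   6   4   3   4   4   4   5   4   4   3   2   3   5  85  85
```

Pressing the visible tongue 2 mm "into" the ledge gave no force. The earlier push-up also fits a tongue lying under the fingers. So the real tongues run along the 34 mm side of the block, as the spec says, and the drawn tongues are misleading. I'll set the wedge down in a free spot and regrasp across the 18 mm.

>>> apply_moves(
  steps=[
    [[-0.075, 0, -0.02], [0, 0, 0], 0.34],
    [[-0.075, 0, -0.05], [0, 0, 0], 0.34],
    [[0, 0.1, -0.1], [0, 0, 0], 0.34],
    [[0, 0.15, -0.05], [0, 0, 0], 0.34],
    [[-0.01, 0.18, 0], [0, 0, 0], 0.34],
    [[-0.01, 0.15, 0], [0, 0, 0], 0.34],
    [[0, 0.066, 0], [0, 0, 0.03], 0.34],
    [[0, 0, 0], [0, 0, 0.0385], 0.34],
  ],
)

```text
clock: 15.42
eef_pos: [0.4662, 0.2008, 0.1255]
tool_rot: [-0.576, 0.818, 0.001, -0.001]
ft_force: [0.1, -0.4, -1.0]
grip_width: 0.0326
grasp_force: 65.4
```

>>> apply_moves(
  steps=[
    [[0, 0, 0], [0, 0, 0.0385], 0.34],
    [[0, 0, 0], [0, 0, 0.0385], 0.34],
    [[0, 0, 0], [0, 0, 0.0385], 0.34],
    [[0, 0, 0], [0, 0, 0.0385], 0.34],
    [[0, 0, 0], [0, 0, 0.0385], 0.34],
    [[0, 0, 0], [0, 0, 0.0385], 0.34],
    [[0, 0, 0], [0, 0, 0.0385], 0.34],
    [[0, 0, 0], [0, 0, 0.0385], 0.34],
  ],
)

```text
clock: 16.08
eef_pos: [0.4701, 0.2007, 0.1256]
tool_rot: [-0.127, 0.992, 0.0, 0.0]
ft_force: [0.6, 0.0, -1.9]
grip_width: 0.0327
grasp_force: 65.4
```

>>> apply_moves(
  steps=[
    [[0, 0, 0.05], [0, 0, 0.0385], 0.34],
    [[0, 0, 0.09], [0, 0, 0.0385], 0.34],
    [[0, 0, 0.08], [0, 0, 0.0385], 0.34],
    [[0, 0, 0.06], [0, 0, 0.0085], 0.34],
    [[0, 0, 0.03], [0, 0, 0], 0.34],
    [[0, 0, 0.02], [0, 0, 0], 0.34],
    [[0, 0, 0], [0, 0, 0], 0.34],
    [[0, 0, 0], [0, 0, 0], 0.34],
  ],
)

```text
clock: 16.75
eef_pos: [0.4703, 0.2002, 0.0597]
tool_rot: [0.064, 0.998, 0.0, 0.0]
ft_force: [0.5, 0.5, -1.0]
grip_width: 0.0329
grasp_force: 65.4
```

```bash
python3 -c "
from h import *
o,Rm,y=st(); print(o['clock'],o['eef_pos'],y,o['ft_force'],o['ft_torque'],Rm[:,2],o['joint_pos'])"
```

```text
16.75 [0.47033249 0.20021801 0.0596557 ] 82.67650062998825 [ 0.46632186  0.51984    -1.02735731] [-0.02573665  0.00592502 -0.04115512] [ 8.89400736e-04  4.66459993e-04 -9.99999496e-01] [ 4.02413512e-01  4.25173913e-01 -2.63373412e-01  8.81247963e-01
  8.08733647e-05  5.30232966e-01]
```

>>> apply_moves(
  steps=[
    [[0, 0, 0.01], [0, 0, 0], 0.34],
    [[0, 0, 0.01], [0, 0, 0], 0.34],
    [[0, 0, 0.006], [0, 0, 0], 0.34],
    [[0, 0, 0.003], [0, 0, 0], 0.34],
    [[0, 0, 0], [0, 0, 0], 0.34],
    [[0, 0, 0], [0, 0, 0], 0.36],
    [[0, 0, 0], [0, 0, 0], 0.4],
    [[0, 0, 0], [0, 0, 0], 0.6],
  ],
)

```text
clock: 17.42
eef_pos: [0.4701, 0.1999, 0.0536]
tool_rot: [0.064, 0.998, 0.0, 0.0]
ft_force: [0.6, -0.4, 0.3]
grip_width: 0.0447
grasp_force: 0.0
```

>>> apply_moves(
  steps=[
    [[0, 0, -0.05], [0, 0, 0], 0.6],
    [[0, 0, -0.1], [0, 0, 0], 0.6],
    [[0, 0, -0.15], [0, 0, 0], 0.6],
    [[0, 0, -0.05], [0, 0, -0.0385], 0.6],
    [[0, 0, 0], [0, 0, -0.0385], 0.6],
    [[0, 0, 0], [0, 0, -0.0385], 0.6],
    [[0, 0, 0], [0, 0, -0.0385], 0.6],
    [[0, 0, 0], [0, 0, -0.0385], 0.6],
  ],
)

```text
clock: 18.08
eef_pos: [0.4702, 0.1999, 0.1245]
tool_rot: [-0.239, 0.971, 0.0, 0.001]
ft_force: [0.1, -0.0, 0.3]
grip_width: 0.0514
grasp_force: 0.0
```

>>> apply_moves(
  steps=[
    [[0, 0, 0], [0, 0, -0.0385], 0.6],
    [[0, 0, 0], [0, 0, -0.0385], 0.6],
    [[0, 0, 0], [0, 0, -0.0385], 0.6],
    [[0, 0, 0], [0, 0, -0.0385], 0.6],
    [[0, 0, 0], [0, 0, -0.0385], 0.6],
    [[0, 0, 0], [0, 0, -0.0385], 0.6],
    [[0, 0, 0], [0, 0, -0.0385], 0.6],
    [[0, 0, 0], [0, 0, 0], 0.6],
  ],
)

```text
clock: 18.75
eef_pos: [0.4701, 0.1999, 0.1242]
tool_rot: [-0.615, 0.789, -0.0, 0.0]
ft_force: [0.9, -0.6, 0.1]
grip_width: 0.0511
grasp_force: 0.0
```

Run:
```python
from h import *
o,Rm,y=st(); e=o["eef_pos"]; print(o["clock"],e,y,o["ft_force"],o["grip_width"])
im,dep,C=shot("wrist","w9"); X=cloud(dep,C); c=np.array([.4695,.1978])
m=(X[...,2]>.052)&(X[...,2]<.064)&(np.hypot(X[...,0]-c[0],X[...,1]-c[1])<.026); P=X[m]
r=cv2.minAreaRect((P[:,:2]*1000).astype(np.float32)); print(r,np.median(P[:,2])); b=np.array([*r[0]])/1000
L=Rm.T@(np.array([b[0],b[1],e[2]])-e)*1e3; print("block in tool frame mm",L)
k=(abs(X[...,2])<.003); print("table",np.median(X[...,2][k]))
```

```text
18.75 [0.47013279 0.19987114 0.1242177 ] 165.90182719519842 [ 0.91830796 -0.63546568  0.12807878] 0.05113306197728384
((466.9895324707031, 199.86700439453125), (34.03273010253906, 17.97824478149414), 82.55011749267578) 0.05742101517989538
block in tool frame mm [ 7.69651595e-01  3.04756992e+00 -2.96167826e-03]
table -0.00041944576165768045
```

>>> apply_moves(
  steps=[
    [[0, 0, 0], [0, 0, -0.037], 0.6],
    [[0.002, 0.0155, 0.07], [0, 0, 0], 0.6],
    [[0, 0, 0.1], [0, 0, 0], 0.6],
    [[0, 0, 0.1], [0, 0, 0], 0.6],
    [[0, 0, 0.1], [0, 0, 0], 0.6],
    [[0, 0, 0.06], [0, 0, 0], 0.6],
    [[0, 0, 0.02], [0, 0, 0], 0.6],
    [[0, 0, 0], [0, 0, 0], 0.4],
  ],
)

```text
clock: 19.47
eef_pos: [0.466, 0.1994, 0.0326]
tool_rot: [-0.658, 0.753, 0.0, -0.001]
ft_force: [-0.5, 0.6, -0.4]
grip_width: 0.0406
grasp_force: 0.0
```

>>> apply_moves(
  steps=[
    [[0, 0, 0], [0, 0, 0], 0.35],
    [[0, 0, 0], [0, 0, 0], 0.3],
    [[0, 0, 0], [0, 0, 0], 0.25],
    [[0, 0, 0], [0, 0, 0], 0.22],
    [[0, 0, 0], [0, 0, 0], 0.2],
    [[0, 0, 0], [0, 0, 0], 0.2],
    [[0, 0, 0], [0, 0, 0], 0.2],
    [[0, 0, 0], [0, 0, 0], 0.2],
  ],
)

```text
clock: 20.13
eef_pos: [0.4675, 0.2001, 0.0343]
tool_rot: [-0.659, 0.752, -0.0, 0.001]
ft_force: [-0.8, 0.2, 6.8]
grip_width: 0.0176
grasp_force: 29.2
```

>>> apply_moves(
  steps=[
    [[0, 0, 0], [0, 0, 0], 0.17],
    [[0, 0, -0.002], [0, 0, 0], 0.15],
    [[0, 0, -0.002], [0, 0, 0], 0.14],
    [[0, 0, 0], [0, 0, 0], 0.14],
    [[0, 0, 0], [0, 0, 0], 0.14],
    [[0, 0, 0], [0, 0, 0], 0.14],
    [[0, 0, 0], [0, 0, 0], 0.14],
    [[0, 0, 0], [0, 0, 0], 0.14],
  ],
)

```text
clock: 20.8
eef_pos: [0.4672, 0.1999, 0.0344]
tool_rot: [-0.659, 0.752, -0.0, 0.0]
ft_force: [1.7, 0.7, 3.0]
grip_width: 0.0172
grasp_force: 58.8
```

Run:
```python
from h import *
o,Rm,y=st(); e=o["eef_pos"]; print(o["clock"],e,y,o["ft_force"],o["grip_width"],o["grasp_force"],Rm[:,2])
im,dep,C=shot("wrist","w10"); X=cloud(dep,C); L=(X-e)@Rm*1e3
m=(X[...,2]>.052)&(X[...,2]<.064)&(abs(L[...,1])<7)&(abs(L[...,0])<30); print("block x range",np.percentile(L[m][:,0],[0.5,50,99.5]))
v=L[m][:,0]; print(np.histogram(v,np.arange(-25,26,2)))
```

```text
20.8 [0.46720036 0.19993735 0.03437652] 172.45287531860745 [1.67132348 0.69799392 3.04535162] 0.017216143382260247 58.793365359306335 [ 9.18266864e-04  3.45577236e-04 -9.99999519e-01]
block x range [-16.09221491   3.47723538  17.32900815]
(array([  0,   0,   0,   0,  84, 162, 168, 177, 195, 182, 192, 193, 191,
       203, 201, 209, 197, 214, 216, 228, 492,  81,   0,   0,   0]), array([-25, -23, -21, -19, -17, -15, -13, -11,  -9,  -7,  -5,  -3,  -1,
         1,   3,   5,   7,   9,  11,  13,  15,  17,  19,  21,  23,  25]))
```

>>> apply_moves(
  steps=[
    [[0, 0, -0.06], [0, 0, -0.001], 0.14],
    [[0, 0, -0.12], [0, 0, 0], 0.14],
    [[0.0128, -0.1, 0], [0, 0, 0], 0.14],
    [[0.0128, -0.16, 0], [0, 0, 0], 0.14],
    [[0.0128, -0.16, 0], [0, 0, 0], 0.14],
    [[0.0128, -0.16, 0], [0, 0, 0], 0.14],
    [[0.0128, -0.08, 0], [0, 0, 0], 0.14],
    [[0, 0, 0], [0, 0, 0], 0.14],
  ],
)

```text
clock: 21.52
eef_pos: [0.5984, 0.1686, 0.0686]
tool_rot: [-0.659, 0.752, -0.0, -0.0]
ft_force: [0.2, 0.5, -0.6]
grip_width: 0.0171
grasp_force: 58.9
```

>>> apply_moves(
  steps=[
    [[0, 0, 0.01], [0, 0, 0], 0.14],
    [[0, 0, 0.01], [0, 0, 0], 0.14],
    [[0, 0, 0.004], [0, 0, 0], 0.14],
    [[0, 0, 0], [0, 0, 0], 0.14],
    [[0, 0, 0], [0, 0, 0], 0.14],
    [[0, 0, 0], [0, 0, 0], 0.14],
    [[0, 0, 0], [0, 0, 0], 0.14],
    [[0, 0, 0], [0, 0, 0], 0.14],
  ],
)

```text
clock: 22.18
eef_pos: [0.596, 0.1703, 0.0656]
tool_rot: [-0.66, 0.751, -0.0, 0.0]
ft_force: [0.1, -0.3, -1.0]
grip_width: 0.0174
grasp_force: 58.9
```

```bash
cat > pos.py <<'E'
from h import *
o,Rm,y=st(); e=o["eef_pos"]; print(o["clock"],e,round(y,2),o["ft_force"].round(2),o["ft_torque"].round(3),o["grip_width"].round(4),Rm[:,2].round(4))
E=np.array([.5848,.0791]); u=np.array([.1279,.9918]); v=np.array([.9918,-.1279])
f=Rm[:,0][:2]; tip=e[:2]+f*.0775; tr=e[:2]-f*.0765
print("left d mm",(-(tip-E)@u*1e3).round(2),"lat",((tip-E)@v*1e3).round(2),"| right d",((tr-(E-.12*u))@u*1e3).round(2),"lat",((tr-E)@v*1e3).round(2))
E
python3 pos.py
```

```text
Traceback (most recent call last):
  File "pos.py", line 2, in <module>
    o,Rm,y=st(); e=o["eef_pos"]; print(o["clock"],e,round(y,2),o["ft_force"].round(2),o["ft_torque"].round(3),o["grip_width"].round(4),Rm[:,2].round(4))
                                                                                                              ^^^^^^^^^^^^^^^^^^^^^
AttributeError: 'float' object has no attribute 'round'
```

>>> apply_moves(
  steps=[
    [[0.02, -0.002, 0], [0, 0, 0], 0.14],
    [[0.025, 0, 0], [0, 0, 0], 0.14],
    [[0.02, 0, 0], [0, 0, 0], 0.14],
    [[0.015, 0, 0], [0, 0, 0], 0.14],
    [[0.01, 0, 0], [0, 0, 0], 0.14],
    [[0.006, 0, 0], [0, 0, 0], 0.14],
    [[0, 0, 0], [0, 0, 0], 0.14],
    [[0, 0, 0], [0, 0, 0], 0.14],
  ],
)

```text
clock: 22.85
eef_pos: [0.594, 0.151, 0.0654]
tool_rot: [-0.66, 0.751, 0.0, 0.0]
ft_force: [-0.4, -0.2, -1.9]
grip_width: 0.0174
grasp_force: 58.9
```

>>> apply_moves(
  steps=[
    [[0, 0, 0.001], [0, 0, 0], 0.14],
    [[0, 0, 0.001], [0, 0, 0], 0.14],
    [[0, 0, 0.001], [0, 0, 0], 0.14],
    [[0, 0, 0.001], [0, 0, 0], 0.14],
    [[0, 0, 0.001], [0, 0, 0], 0.14],
    [[0, 0, 0.001], [0, 0, 0], 0.14],
    [[0, 0, 0], [0, 0, 0], 0.14],
    [[0, 0, 0], [0, 0, 0], 0.14],
  ],
)

```text
clock: 23.52
eef_pos: [0.5941, 0.1511, 0.0643]
tool_rot: [-0.66, 0.751, -0.0, 0.0]
ft_force: [-0.3, 0.5, -0.2]
grip_width: 0.0174
grasp_force: 59.0
```

```bash
sed -i 's/o\["grip_width"\].round(4)/o["grip_width"]/' pos.py; python3 pos.py
```

```text
23.5167 [0.5940601  0.15111543 0.06427062] 172.64 [-0.26  0.52 -0.19] [-0.05   0.058 -0.038] 0.017439650972098562 [ 3.e-04  1.e-04 -1.e+00]
left d mm 4.89 lat -0.05 | right d 269.11 lat -0.01
```

>>> apply_moves(
  steps=[
    [[0, 0, 0.001], [0, 0, 0], 0.14],
    [[0, 0, 0.001], [0, 0, 0], 0.14],
    [[0.002, 0, 0.001], [0, 0, 0], 0.14],
    [[0.003, 0, 0], [0, 0, 0], 0.14],
    [[0.003, 0, 0], [0, 0, 0], 0.14],
    [[0.003, 0, 0], [0, 0, 0], 0.14],
    [[0.003, 0, 0], [0, 0, 0], 0.14],
    [[0.003, 0, 0], [0, 0, 0], 0.14],
  ],
)

```text
clock: 24.18
eef_pos: [0.5941, 0.1479, 0.0641]
tool_rot: [-0.66, 0.751, -0.0, 0.001]
ft_force: [0.1, 1.7, 4.9]
grip_width: 0.0176
grasp_force: 59.5
```

>>> apply_moves(
  steps=[
    [[0.003, 0, -0.001], [0, 0, 0], 0.14],
    [[0.003, 0, -0.0005], [0, 0, 0], 0.14],
    [[0.003, 0, 0], [0, 0, 0], 0.14],
    [[0.0025, 0, 0], [0, 0, 0], 0.14],
    [[0.0025, 0, 0], [0, 0, 0], 0.14],
    [[0.0025, 0, 0], [0, 0, 0], 0.14],
    [[0.0025, 0, 0], [0, 0, 0], 0.14],
    [[0.0025, 0, 0], [0, 0, 0], 0.14],
  ],
)

```text
clock: 24.85
eef_pos: [0.5932, 0.1435, 0.0641]
tool_rot: [-0.66, 0.751, -0.0, 0.0]
ft_force: [0.4, 2.9, 5.1]
grip_width: 0.017
grasp_force: 59.6
```

>>> apply_moves(
  steps=[
    [[0.0025, 0, 0], [0, 0, 0], 0.14],
    [[0.0025, 0, 0], [0, 0, 0], 0.14],
    [[0.0025, 0, 0], [0, 0, 0], 0.14],
    [[0.0025, 0, 0], [0, 0, 0], 0.14],
    [[0.0025, 0, 0], [0, 0, 0], 0.14],
    [[0.0025, 0, 0], [0, 0, 0], 0.14],
    [[0.0025, 0, 0], [0, 0, 0], 0.14],
    [[0.0025, 0, 0], [0, 0, 0], 0.14],
  ],
)

```text
clock: 25.52
eef_pos: [0.5929, 0.1407, 0.0643]
tool_rot: [-0.66, 0.751, 0.001, 0.001]
ft_force: [0.3, 4.9, 5.4]
grip_width: 0.0173
grasp_force: 59.6
```

```bash
python3 pos.py
```

```text
25.5167 [0.59288449 0.14071657 0.06428503] 172.68 [0.29 4.89 5.4 ] [ 0.842 -0.068  0.019] 0.01734238731476484 [ 0.001   0.0028 -1.    ]
left d mm 15.36 lat 0.17 | right d 258.65 lat 0.11
```

>>> apply_moves(
  steps=[
    [[0, 0, -0.0015], [0, 0, 0], 0.14],
    [[0, 0, -0.0015], [0, 0, 0], 0.14],
    [[0.002, 0, 0], [0, 0, 0], 0.14],
    [[0.002, 0, 0], [0, 0, 0], 0.14],
    [[0.002, 0, 0], [0, 0, 0], 0.14],
    [[0.002, 0, 0], [0, 0, 0], 0.14],
    [[0.002, 0, 0], [0, 0, 0], 0.14],
    [[0.002, 0, 0], [0, 0, 0], 0.14],
  ],
)

```text
clock: 26.18
eef_pos: [0.5926, 0.1396, 0.0645]
tool_rot: [-0.661, 0.75, 0.002, 0.002]
ft_force: [1.3, 8.4, 2.5]
grip_width: 0.0173
grasp_force: 59.3
```

```bash
python3 pos.py
```

```text
26.1833 [0.59256937 0.13961791 0.06450179] 172.73 [1.29 8.37 2.5 ] [ 1.427 -0.172  0.04 ] 0.017304252480643215 [ 8.e-04  5.e-03 -1.e+00]
left d mm 16.48 lat 0.08 | right d 257.52 lat -0.14
```

>>> apply_moves(
  steps=[
    [[0.001, 0, -0.001], [0, 0.0008, 0], 0.14],
    [[0.001, 0, -0.001], [0, 0.0008, 0], 0.14],
    [[0.0015, 0, 0], [0, 0, 0], 0.14],
    [[0.0015, 0, 0], [0, 0, 0], 0.14],
    [[0.0015, 0, 0], [0, 0, 0], 0.14],
    [[0.0015, 0, 0], [0, 0, 0], 0.14],
    [[0.0015, 0, 0], [0, 0, 0], 0.14],
    [[0.0015, 0, 0], [0, 0, 0], 0.14],
  ],
)

```text
clock: 26.85
eef_pos: [0.5918, 0.1372, 0.0643]
tool_rot: [-0.661, 0.751, 0.0, -0.001]
ft_force: [1.4, 7.7, 0.7]
grip_width: 0.0175
grasp_force: 59.0
```

```bash
python3 pos.py
```

```text
26.85 [0.5917521  0.13721827 0.06427351] 172.73 [1.36 7.7  0.75] [ 1.461 -0.254  0.048] 0.01751312423458256 [-1.2e-03 -3.0e-04 -1.0e+00]
left d mm 18.97 lat -0.44 | right d 255.03 lat -0.64
```

>>> apply_moves(
  steps=[
    [[0.002, 0, 0], [0, 0, 0], 0.14],
    [[0.002, 0, 0], [0, 0, 0], 0.14],
    [[0.002, 0, 0], [0, 0, 0], 0.14],
    [[0.002, 0, 0], [0, 0, 0], 0.14],
    [[0.002, 0, 0], [0, 0, 0], 0.14],
    [[0.002, 0, 0], [0, 0, 0], 0.14],
    [[0.002, 0, 0], [0, 0, 0], 0.14],
    [[0.002, 0, 0], [0, 0, 0], 0.14],
  ],
)

```text
clock: 27.52
eef_pos: [0.5913, 0.1342, 0.0643]
tool_rot: [-0.661, 0.75, 0.0, -0.0]
ft_force: [0.5, 8.3, -0.1]
grip_width: 0.0175
grasp_force: 59.0
```

>>> apply_moves(
  steps=[
    [[0.002, 0, 0], [0, 0, 0], 0.14],
    [[0.002, 0, 0], [0, 0, 0], 0.14],
    [[0.002, 0, 0], [0, 0, 0], 0.14],
    [[0.002, 0, 0], [0, 0, 0], 0.14],
    [[0.002, 0, 0], [0, 0, 0], 0.14],
    [[0.002, 0, 0], [0, 0, 0], 0.14],
    [[0.002, 0, 0], [0, 0, 0], 0.14],
    [[0.002, 0, 0], [0, 0, 0], 0.14],
  ],
)

```text
clock: 28.18
eef_pos: [0.5909, 0.131, 0.0643]
tool_rot: [-0.661, 0.751, 0.0, -0.0]
ft_force: [1.6, 7.3, -0.2]
grip_width: 0.0177
grasp_force: 59.0
```

```bash
python3 pos.py
```

```text
28.1833 [0.590877   0.13099957 0.06430022] 172.73 [ 1.58  7.26 -0.24] [ 1.506 -0.238 -0.039] 0.01768394240036904 [-0.0012 -0.     -1.    ]
left d mm 25.25 lat -0.5 | right d 248.76 lat -0.72
```

>>> apply_moves(
  steps=[
    [[0.002, 0, 0], [0, 0, 0], 0.14],
    [[0.002, 0, 0], [0, 0, 0], 0.14],
    [[0.002, 0, 0], [0, 0, 0], 0.14],
    [[0.002, 0, 0], [0, 0, 0], 0.14],
    [[0.002, 0, 0], [0, 0, 0], 0.14],
    [[0.002, 0, 0], [0, 0, 0], 0.14],
    [[0.002, 0, 0], [0, 0, 0], 0.14],
    [[0.002, 0, 0], [0, 0, 0], 0.14],
  ],
)

```text
clock: 28.85
eef_pos: [0.5905, 0.1278, 0.0643]
tool_rot: [-0.661, 0.75, 0.0, -0.0]
ft_force: [0.6, 9.1, 0.2]
grip_width: 0.0172
grasp_force: 59.0
```

>>> apply_moves(
  steps=[
    [[0.002, 0, 0], [0, 0, 0], 0.14],
    [[0.002, 0, 0], [0, 0, 0], 0.14],
    [[0.002, 0, 0], [0, 0, 0], 0.14],
    [[0.002, 0, 0], [0, 0, 0], 0.14],
    [[0.002, 0, 0], [0, 0, 0], 0.14],
    [[0.002, 0, 0], [0, 0, 0], 0.14],
    [[0.002, 0, 0], [0, 0, 0], 0.14],
    [[0, 0, 0], [0, 0, 0], 0.14],
  ],
)

```text
clock: 29.52
eef_pos: [0.5901, 0.1249, 0.0643]
tool_rot: [-0.661, 0.751, 0.0, -0.001]
ft_force: [0.7, 8.0, 0.9]
grip_width: 0.0173
grasp_force: 59.0
```

```bash
cat > lean.py <<'E'
from h import *
import sys
E=np.array([.5848,.0791]); u=np.array([.1279,.9918]); v=np.array([.9918,-.1279]); c=E-.06*u
tags=sys.argv[1:] or ["scene","side","wrist"]
for n in tags:
    im,dep,C=load(n) if n.endswith("0") else shot(n,"tmp_"+n); X=cloud(dep,C).reshape(-1,3); q=X[:,:2]-c
    a=q@u; b=q@v; m=(abs(a)<.056)&(abs(b)<.046)&(X[:,2]>.079)&(X[:,2]<.105); 
    m&=~((np.hypot(a,b)<.022))
    if m.sum()<200: print(n,m.sum()); continue
    A=np.c_[np.ones(m.sum()),a[m],b[m]]; p,*_=np.linalg.lstsq(A,X[m,2],rcond=None)
    r=X[m,2]-A@p; k=abs(r)<.004; p,*_=np.linalg.lstsq(A[k],X[m,2][k],rcond=None)
    print(n,k.sum(),"left/right top z mm",((p[0]+.06*p[1])*1e3).round(2),((p[0]-.06*p[1])*1e3).round(2),"lean deg",np.degrees(p[1]).round(2))
E
python3 pos.py; python3 lean.py scene0 side0 scene side wrist
```

```text
29.5167 [0.59005108 0.12487367 0.06429315] 172.73 [0.74 7.96 0.88] [ 1.419 -0.208  0.012] 0.01731105259604849 [-1.4e-03 -4.0e-04 -1.0e+00]
left d mm 31.43 lat -0.55 | right d 242.57 lat -0.74
scene0 960 left/right top z mm 83.48 83.54 lean deg -0.03
side0 815 left/right top z mm 85.39 85.2 lean deg 0.09
scene 1000 left/right top z mm 86.89 83.25 lean deg 1.74
side 829 left/right top z mm 88.65 85.18 lean deg 1.65
wrist 57418 left/right top z mm 88.13 84.17 lean deg 1.89
```

Left is about 4 mm up with a lean of about 1.8°. Now I'll back out and cross over to the right end.

>>> apply_moves(
  steps=[
    [[-0.01, 0, 0], [0, 0, 0], 0.14],
    [[-0.02, 0, 0], [0, 0, 0], 0.14],
    [[-0.03, 0, 0], [0, 0, 0], 0.14],
    [[-0.04, 0, 0], [0, 0, 0], 0.14],
    [[-0.05, 0, 0], [0, 0, 0], 0.14],
    [[-0.05, 0, 0], [0, 0, 0], 0.14],
    [[-0.05, 0, 0], [0, -0.0016, 0], 0.14],
    [[0, -0.003, -0.05], [0, 0, 0], 0.14],
  ],
)

```text
clock: 30.33
eef_pos: [0.5957, 0.1743, 0.0725]
tool_rot: [-0.661, 0.75, 0.001, -0.002]
ft_force: [-1.0, -0.6, -2.6]
grip_width: 0.0173
grasp_force: 58.9
```

>>> apply_moves(
  steps=[
    [[0, 0, -0.14], [0, 0, 0], 0.14],
    [[0, 0, -0.19], [0, 0, 0], 0.14],
    [[0.1, 0, 0], [0, 0, 0], 0.14],
    [[0.18, 0, 0], [0, 0, 0], 0.14],
    [[0.2, 0, 0], [0, 0, 0], 0.14],
    [[0.2, 0, 0], [0, 0, 0], 0.14],
    [[0.2, 0, 0], [0, 0, 0], 0.14],
    [[0.2, 0, 0], [0, 0, 0], 0.14],
  ],
)

```text
clock: 31.0
eef_pos: [0.5693, -0.0436, 0.1416]
tool_rot: [-0.661, 0.751, -0.0, 0.0]
ft_force: [0.5, -0.7, -2.1]
grip_width: 0.0169
grasp_force: 59.1
```

>>> apply_moves(
  steps=[
    [[0.2, 0, 0], [0, 0, 0], 0.14],
    [[0.17, 0, 0], [0, 0, 0], 0.14],
    [[0.083, 0, 0], [0, 0, 0], 0.14],
    [[0, 0, 0], [0, 0, 0], 0.14],
    [[0, 0, 0], [0, 0, 0], 0.14],
    [[0, 0, 0], [0, 0, 0], 0.14],
    [[0, 0, 0], [0, 0, 0], 0.14],
    [[0, 0, 0], [0, 0, 0], 0.14],
  ],
)

```text
clock: 31.67
eef_pos: [0.5582, -0.1306, 0.1408]
tool_rot: [-0.661, 0.75, 0.0, 0.0]
ft_force: [-0.2, 0.6, -1.7]
grip_width: 0.0173
grasp_force: 59.0
```

```bash
python3 pos.py; python3 lean.py wrist side
```

```text
31.6667 [ 0.55823208 -0.13062386  0.14075578] 172.75 [-0.24  0.64 -1.72] [-0.007 -0.033 -0.025] 0.017279638240111594 [ 0.e+00  1.e-04 -1.e+00]
left d mm 288.9 lat 0.61 | right d -14.9 lat 0.34
wrist 1183 left/right top z mm 86.99 84.35 lean deg 1.26
side 459 left/right top z mm 88.85 85.11 lean deg 1.79
```

>>> apply_moves(
  steps=[
    [[0, 0, 0.07], [0, 0, 0], 0.14],
    [[0, 0, 0.12], [0, 0, 0], 0.14],
    [[0, 0, 0.12], [0, 0, 0], 0.14],
    [[0, 0, 0.045], [0, 0, 0], 0.14],
    [[0, 0, 0.021], [0, 0, 0], 0.14],
    [[-0.01, 0, 0], [0, 0, 0], 0.14],
    [[-0.02, 0, 0], [0, 0, 0], 0.14],
    [[-0.02, 0, 0], [0, 0, 0], 0.14],
  ],
)

```text
clock: 32.43
eef_pos: [0.5605, -0.1219, 0.0669]
tool_rot: [-0.66, 0.751, -0.001, 0.001]
ft_force: [0.4, 0.7, -1.4]
grip_width: 0.0174
grasp_force: 59.0
```

>>> apply_moves(
  steps=[
    [[-0.02, 0, 0], [0, 0, 0], 0.14],
    [[-0.015, 0, 0], [0, 0, 0], 0.14],
    [[-0.01, 0, 0], [0, 0, 0], 0.14],
    [[-0.005, 0, 0.001], [0, 0, 0], 0.14],
    [[0, 0, 0.001], [0, 0, 0], 0.14],
    [[0, 0, 0.001], [0, 0, 0], 0.14],
    [[0, 0, 0], [0, 0, 0], 0.14],
    [[0, 0, 0], [0, 0, 0], 0.14],
  ],
)

```text
clock: 33.1
eef_pos: [0.5604, -0.1123, 0.0647]
tool_rot: [-0.66, 0.751, 0.0, -0.0]
ft_force: [0.0, 0.3, -1.2]
grip_width: 0.0174
grasp_force: 59.0
```

```bash
python3 pos.py
```

```text
33.1 [ 0.56043502 -0.11232717  0.06474653] 172.61 [ 0.02  0.32 -1.19] [-0.07  -0.026  0.05 ] 0.01743557364713008 [-2.e-04 -0.e+00 -1.e+00]
left d mm 270.47 lat 0.27 | right d 3.53 lat 0.37
```

>>> apply_moves(
  steps=[
    [[-0.002, 0, 0.001], [0, 0, 0], 0.14],
    [[-0.004, 0, 0.001], [0, 0, 0], 0.14],
    [[-0.004, 0, 0], [0, 0, 0], 0.14],
    [[-0.004, 0, 0], [0, 0, 0], 0.14],
    [[-0.004, 0, 0], [0, 0, 0], 0.14],
    [[-0.004, 0, 0], [0, 0, 0], 0.14],
    [[-0.004, 0, 0], [0, 0, 0], 0.14],
    [[-0.004, 0, 0], [0, 0, 0], 0.14],
  ],
)

```text
clock: 33.77
eef_pos: [0.5613, -0.1061, 0.0644]
tool_rot: [-0.66, 0.751, -0.0, -0.0]
ft_force: [0.4, 0.0, -0.8]
grip_width: 0.0175
grasp_force: 59.0
```

>>> apply_moves(
  steps=[
    [[-0.003, 0, 0.0005], [0, 0, 0], 0.14],
    [[-0.003, 0, 0], [0, 0, 0], 0.14],
    [[-0.003, 0, 0], [0, 0, 0], 0.14],
    [[-0.003, 0, 0], [0, 0, 0], 0.14],
    [[-0.002, 0, 0], [0, -0.0004, 0], 0.14],
    [[-0.002, 0, 0], [0, -0.0004, 0], 0.14],
    [[-0.002, 0, 0], [0, -0.0004, 0], 0.14],
    [[-0.002, 0, 0], [0, -0.0004, 0], 0.14],
  ],
)

```text
clock: 34.43
eef_pos: [0.5617, -0.1028, 0.0642]
tool_rot: [-0.66, 0.751, 0.001, 0.001]
ft_force: [-0.4, -3.4, -0.9]
grip_width: 0.0172
grasp_force: 59.0
```

```bash
python3 pos.py
```

```text
34.4333 [ 0.56169052 -0.10284449  0.06423967] 172.6 [-0.4  -3.37 -0.89] [-0.697  0.065 -0.048] 0.017221338895465198 [ 4.0e-04  3.8e-03 -1.0e+00]
left d mm 260.91 lat 0.29 | right d 13.1 lat 0.41
```

>>> apply_moves(
  steps=[
    [[-0.002, 0, 0], [0, 0, 0], 0.14],
    [[-0.002, 0, 0], [0, 0, 0], 0.14],
    [[-0.002, 0, 0], [0, 0, 0], 0.14],
    [[-0.002, 0, 0], [0, 0, 0], 0.14],
    [[-0.002, 0, 0], [0, 0, 0], 0.14],
    [[-0.002, 0, 0], [0, 0, 0], 0.14],
    [[-0.002, 0, 0], [0, 0, 0], 0.14],
    [[-0.002, 0, 0], [0, 0, 0], 0.14],
  ],
)

```text
clock: 35.1
eef_pos: [0.562, -0.1008, 0.0644]
tool_rot: [-0.66, 0.752, 0.001, 0.001]
ft_force: [0.3, -7.9, -1.6]
grip_width: 0.0172
grasp_force: 59.0
```

>>> apply_moves(
  steps=[
    [[-0.002, 0, 0], [0, 0, 0], 0.14],
    [[-0.002, 0, 0], [0, 0, 0], 0.14],
    [[-0.002, 0, 0], [0, 0, 0], 0.14],
    [[-0.002, 0, 0], [0, 0, 0], 0.14],
    [[-0.002, 0, 0], [0, 0, 0], 0.14],
    [[-0.002, 0, 0], [0, 0, 0], 0.14],
    [[-0.002, 0, 0], [0, 0, 0], 0.14],
    [[-0.002, 0, 0], [0, 0, 0], 0.14],
  ],
)

```text
clock: 35.77
eef_pos: [0.5624, -0.0978, 0.0644]
tool_rot: [-0.66, 0.752, 0.0, 0.001]
ft_force: [-0.2, -7.8, -0.1]
grip_width: 0.0173
grasp_force: 59.0
```

```bash
python3 pos.py
```

```text
35.7667 [ 0.562401   -0.09775392  0.06438546] 172.54 [-0.19 -7.85 -0.13] [-1.51   0.185  0.04 ] 0.017330203944830834 [ 2.0e-04  1.3e-03 -1.0e+00]
left d mm 255.77 lat 0.26 | right d 18.24 lat 0.55
```

Steady at 7.8 N, so I'll carry on. There are 20 mm to go before the clay zone.

>>> apply_moves(
  steps=[
    [[-0.0023, 0, 0], [0, 0, 0], 0.14],
    [[-0.0023, 0, 0], [0, 0, 0], 0.14],
    [[-0.0023, 0, 0], [0, 0, 0], 0.14],
    [[-0.0023, 0, 0], [0, 0, 0], 0.14],
    [[-0.0023, 0, 0], [0, 0, 0], 0.14],
    [[-0.0023, 0, 0], [0, 0, 0], 0.14],
    [[-0.0023, 0, 0], [0, 0, 0], 0.14],
    [[-0.0023, 0, 0], [0, 0, 0], 0.14],
  ],
)

```text
clock: 36.43
eef_pos: [0.5628, -0.0942, 0.0644]
tool_rot: [-0.66, 0.752, 0.0, 0.0]
ft_force: [-0.9, -8.1, -1.1]
grip_width: 0.0172
grasp_force: 59.0
```

>>> apply_moves(
  steps=[
    [[-0.0023, 0, 0], [0, 0, 0], 0.14],
    [[-0.0023, 0, 0], [0, 0, 0], 0.14],
    [[-0.0023, 0, 0], [0, 0, 0], 0.14],
    [[-0.0023, 0, 0], [0, 0, 0], 0.14],
    [[-0.0023, 0, 0], [0, 0, 0], 0.14],
    [[-0.0023, 0, 0], [0, 0, 0], 0.14],
    [[-0.0023, 0, 0], [0, 0, 0], 0.14],
    [[-0.0023, 0, 0], [0, 0, 0], 0.14],
  ],
)

```text
clock: 37.1
eef_pos: [0.5633, -0.0905, 0.0644]
tool_rot: [-0.66, 0.752, 0.0, 0.0]
ft_force: [-0.9, -8.2, -1.3]
grip_width: 0.0178
grasp_force: 59.0
```

>>> apply_moves(
  steps=[
    [[-0.0023, 0, 0], [0, 0, 0], 0.14],
    [[-0.0023, 0, 0], [0, 0, 0], 0.14],
    [[-0.0023, 0, 0], [0, 0, 0], 0.14],
    [[-0.0023, 0, 0], [0, 0, 0], 0.14],
    [[-0.0023, 0, 0], [0, 0, 0], 0.14],
    [[-0.0023, 0, 0], [0, 0, 0], 0.14],
    [[-0.0023, 0, 0], [0, 0, 0], 0.14],
    [[-0.0023, 0, 0], [0, 0, 0], 0.14],
  ],
)

```text
clock: 37.77
eef_pos: [0.5637, -0.0868, 0.0644]
tool_rot: [-0.66, 0.752, 0.0, 0.0]
ft_force: [-0.8, -8.1, -1.3]
grip_width: 0.0173
grasp_force: 59.0
```

>>> apply_moves(
  steps=[
    [[-0.0023, 0, 0], [0, 0, 0], 0.14],
    [[-0.0023, 0, 0], [0, 0, 0], 0.14],
    [[-0.0023, 0, 0], [0, 0, 0], 0.14],
    [[-0.0023, 0, 0], [0, 0, 0], 0.14],
    [[-0.0023, 0, 0], [0, 0, 0], 0.14],
    [[-0.0023, 0, 0], [0, 0, 0], 0.14],
    [[-0.0023, 0, 0], [0, 0, 0], 0.14],
    [[-0.0023, 0, 0], [0, 0, 0], 0.14],
  ],
)

```text
clock: 38.43
eef_pos: [0.5642, -0.0831, 0.0644]
tool_rot: [-0.66, 0.752, 0.001, 0.0]
ft_force: [-0.9, -8.7, -1.2]
grip_width: 0.0173
grasp_force: 59.0
```

>>> apply_moves(
  steps=[
    [[-0.0023, 0, 0], [0, 0, 0], 0.14],
    [[-0.0023, 0, 0], [0, 0, 0], 0.14],
    [[-0.0023, 0, 0], [0, 0, 0], 0.14],
    [[-0.0023, 0, 0], [0, 0, 0], 0.14],
    [[-0.0023, 0, 0], [0, 0, 0], 0.14],
    [[-0.0023, 0, 0], [0, 0, 0], 0.14],
    [[-0.0023, 0, 0], [0, 0, 0], 0.14],
    [[-0.0023, 0, 0], [0, 0, 0], 0.14],
  ],
)

```text
clock: 39.1
eef_pos: [0.5647, -0.0794, 0.0644]
tool_rot: [-0.66, 0.752, 0.001, 0.0]
ft_force: [-0.1, -7.5, -1.0]
grip_width: 0.0171
grasp_force: 59.0
```

```bash
python3 pos.py; python3 lean.py side
```

```text
39.1 [ 0.56465612 -0.07944702  0.06439908] 172.54 [-0.06 -7.48 -1.04] [-1.522  0.172  0.032] 0.017091622853283826 [-0.      0.0015 -1.    ]
left d mm 237.32 lat 0.15 | right d 36.68 lat 0.45
side 266 left/right top z mm 87.96 89.91 lean deg -0.93
```

>>> apply_moves(
  steps=[
    [[-0.0018, 0, 0], [0, 0, 0], 0.14],
    [[-0.0018, 0, 0], [0, 0, 0], 0.14],
    [[-0.0018, 0, 0], [0, 0, 0], 0.14],
    [[-0.0018, 0, 0], [0, 0, 0], 0.14],
    [[-0.0018, 0, 0], [0, 0, 0], 0.14],
    [[-0.0018, 0, 0], [0, 0, 0], 0.14],
    [[-0.0018, 0, 0], [0, 0, 0], 0.14],
    [[-0.0018, 0, 0], [0, 0, 0], 0.14],
  ],
)

```text
clock: 39.82
eef_pos: [0.565, -0.0765, 0.0644]
tool_rot: [-0.66, 0.752, 0.001, 0.001]
ft_force: [-1.8, -6.5, -1.9]
grip_width: 0.0174
grasp_force: 59.0
```

```bash
python3 pos.py
```

```text
39.8167 [ 0.56500229 -0.07648922  0.06437416] 172.55 [-1.81 -6.53 -1.92] [-1.418  0.162 -0.013] 0.017426196545933876 [-1.0e-04  1.7e-03 -1.0e+00]
left d mm 234.35 lat 0.13 | right d 39.66 lat 0.4
```

>>> apply_moves(
  steps=[
    [[-0.0015, 0, 0], [0, 0, 0], 0.14],
    [[-0.0015, 0, 0], [0, 0, 0], 0.14],
    [[-0.0015, 0, 0], [0, 0, 0], 0.14],
    [[-0.0015, 0, 0], [0, 0, 0], 0.14],
    [[-0.0015, 0, 0], [0, 0, 0], 0.14],
    [[-0.0015, 0, 0], [0, 0, 0], 0.14],
    [[-0.0015, 0, 0], [0, 0, 0], 0.14],
    [[-0.0015, 0, 0], [0, 0, 0], 0.14],
  ],
)

```text
clock: 40.48
eef_pos: [0.5653, -0.0741, 0.0644]
tool_rot: [-0.66, 0.752, 0.001, 0.001]
ft_force: [-0.7, -7.7, -1.3]
grip_width: 0.0177
grasp_force: 59.0
```

```bash
python3 pos.py
```

```text
40.4833 [ 0.56530312 -0.07406472  0.06439508] 172.55 [-0.73 -7.75 -1.3 ] [-1.45   0.153 -0.008] 0.01774212135773274 [-1.0e-04  1.8e-03 -1.0e+00]
left d mm 231.9 lat 0.12 | right d 42.1 lat 0.39
```

>>> apply_moves(
  steps=[
    [[-0.0015, 0, 0], [0, 0, 0], 0.14],
    [[-0.0015, 0, 0], [0, 0, 0], 0.14],
    [[-0.0015, 0, 0], [0, 0, 0], 0.14],
    [[-0.0015, 0, 0], [0, 0, 0], 0.14],
    [[-0.0015, 0, 0], [0, 0, 0], 0.14],
    [[-0.0015, 0, 0], [0, 0, 0], 0.14],
    [[-0.0015, 0, 0], [0, 0, 0], 0.14],
    [[-0.0015, 0, 0], [0, 0, 0], 0.14],
  ],
)

```text
clock: 41.15
eef_pos: [0.5655, -0.0724, 0.0644]
tool_rot: [-0.66, 0.752, 0.0, -0.0]
ft_force: [-1.3, -9.6, -1.8]
grip_width: 0.0171
grasp_force: 58.9
```

```bash
python3 pos.py
```

```text
41.15 [ 0.56546038 -0.07237376  0.06439078] 172.53 [-1.32 -9.61 -1.79] [-1.818  0.212 -0.015] 0.017087472083850676 [-4.e-04  4.e-04 -1.e+00]
left d mm 230.21 lat 0.02 | right d 43.8 lat 0.36
```

>>> apply_moves(
  steps=[
    [[-0.0012, 0, 0], [0, 0, 0], 0.14],
    [[-0.0012, 0, 0], [0, 0, 0], 0.14],
    [[-0.0012, 0, 0], [0, 0, 0], 0.14],
    [[-0.0012, 0, 0], [0, 0, 0], 0.14],
    [[-0.0012, 0, 0], [0, 0, 0], 0.14],
    [[-0.0008, 0, 0], [0, 0, 0], 0.14],
    [[0, 0, 0], [0, 0, 0], 0.14],
    [[0, 0, 0], [0, 0, 0], 0.14],
  ],
)

```text
clock: 41.82
eef_pos: [0.5655, -0.0718, 0.0645]
tool_rot: [-0.659, 0.752, -0.0, -0.001]
ft_force: [-2.6, -12.0, -1.4]
grip_width: 0.0171
grasp_force: 58.9
```

```bash
python3 pos.py; python3 lean.py side scene
```

```text
41.8167 [ 0.56552074 -0.07182815  0.06445368] 172.49 [ -2.62 -12.    -1.36] [-2.064  0.32   0.009] 0.01711338766103994 [-6.e-04 -1.e-03 -1.e+00]
left d mm 229.66 lat -0.04 | right d 44.35 lat 0.4
side 254 left/right top z mm 88.22 91.63 lean deg -1.63
scene 785 left/right top z mm 86.11 90.08 lean deg -1.89
```

Clay is felt on the right at d≈44, with about 4 N added. I'll back out and return to the left.

>>> apply_moves(
  steps=[
    [[0.01, 0, 0], [0, 0, 0], 0.14],
    [[0.02, 0, 0], [0, 0, 0], 0.14],
    [[0.04, 0, 0], [0, 0, 0], 0.14],
    [[0.06, 0, 0], [0, 0, 0], 0.14],
    [[0.06, 0, 0], [0, 0, 0], 0.14],
    [[0.06, 0, 0], [0, 0, 0], 0.14],
    [[0.06, 0, 0], [0, 0.0016, 0], 0.14],
    [[0, 0, -0.06], [0, 0, 0], 0.14],
  ],
)

```text
clock: 42.58
eef_pos: [0.5559, -0.1327, 0.074]
tool_rot: [-0.659, 0.752, 0.001, -0.002]
ft_force: [0.2, 1.1, -1.8]
grip_width: 0.0176
grasp_force: 58.8
```

>>> apply_moves(
  steps=[
    [[0, 0, -0.14], [0, 0, 0], 0.14],
    [[0, 0, -0.19], [0, 0, 0], 0.14],
    [[-0.1, 0, 0], [0, 0, 0], 0.14],
    [[-0.18, 0, 0], [0, 0, 0], 0.14],
    [[-0.2, 0, 0], [0, 0, 0], 0.14],
    [[-0.2, 0, 0], [0, 0, 0], 0.14],
    [[-0.2, 0, 0], [0, 0, 0], 0.14],
    [[-0.2, 0, 0], [0, 0, 0], 0.14],
  ],
)

```text
clock: 43.25
eef_pos: [0.5861, 0.0848, 0.1424]
tool_rot: [-0.66, 0.751, -0.0, 0.0]
ft_force: [1.1, 0.1, -1.5]
grip_width: 0.0171
grasp_force: 59.1
```

>>> apply_moves(
  steps=[
    [[-0.2, 0, 0], [0, 0, 0], 0.14],
    [[-0.17, 0, 0], [0, 0, 0], 0.14],
    [[-0.1, 0, 0], [0, 0, 0], 0.14],
    [[0, 0, 0.06], [0, 0, 0], 0.14],
    [[0, 0, 0.12], [0, 0, 0], 0.14],
    [[0, 0, 0.1], [0, 0, 0], 0.14],
    [[0, 0, 0.06], [0, 0, 0], 0.14],
    [[0, 0, 0], [0, 0, 0], 0.14],
  ],
)

```text
clock: 43.92
eef_pos: [0.5956, 0.1758, 0.0704]
tool_rot: [-0.66, 0.751, 0.001, -0.003]
ft_force: [-0.5, -0.1, -1.1]
grip_width: 0.0175
grasp_force: 59.1
```

```bash
python3 pos.py
```

```text
43.9167 [0.59562146 0.17578617 0.0704432 ] 172.61 [-0.53 -0.05 -1.14] [-0.031  0.072  0.006] 0.017516188093785908 [-0.0068 -0.0021 -1.    ]
left d mm -19.78 lat -1.69 | right d 293.78 lat -1.57
```

>>> apply_moves(
  steps=[
    [[0, -0.007, 0.01], [0, 0, 0], 0.14],
    [[0, 0, 0.01], [0, 0, 0], 0.14],
    [[0.02, 0, 0], [0, 0, 0], 0.14],
    [[0.02, 0, 0], [0, 0, 0], 0.14],
    [[0.01, 0, 0], [0, 0, 0], 0.14],
    [[0, 0, 0], [0, 0, 0], 0.14],
    [[0, 0, 0], [0, 0, 0], 0.14],
    [[0, 0, 0], [0, 0, 0], 0.14],
  ],
)

```text
clock: 44.58
eef_pos: [0.5982, 0.1672, 0.0706]
tool_rot: [-0.66, 0.751, -0.0, 0.0]
ft_force: [-0.4, -0.7, -2.0]
grip_width: 0.0171
grasp_force: 59.0
```

```bash
python3 pos.py
```

```text
44.5833 [0.59823907 0.16719515 0.07055747] 172.63 [-0.37 -0.71 -2.03] [-0.049 -0.001 -0.062] 0.017128118773124493 [ 6.e-04  2.e-04 -1.e+00]
left d mm -11.59 lat 2.03 | right d 285.6 lat 2.09
```

>>> apply_moves(
  steps=[
    [[0, 0.01, 0.012], [0, 0, 0], 0.14],
    [[0, 0, 0.0115], [0, 0, 0], 0.14],
    [[0.015, 0, 0.002], [0, 0, 0], 0.14],
    [[0.03, 0, 0], [0, 0, 0], 0.14],
    [[0.035, 0, 0], [0, 0, 0], 0.14],
    [[0.03, 0, 0], [0, 0, 0], 0.14],
    [[0.025, 0, 0], [0, 0, 0], 0.14],
    [[0.015, 0, 0], [0, 0, 0], 0.14],
  ],
)

```text
clock: 45.25
eef_pos: [0.5922, 0.1365, 0.0652]
tool_rot: [-0.66, 0.751, -0.0, -0.0]
ft_force: [0.2, 0.4, -1.9]
grip_width: 0.0177
grasp_force: 59.1
```

>>> apply_moves(
  steps=[
    [[0, 0, 0], [0, 0, 0], 0.14],
    [[0, 0, 0.001], [0, 0, 0], 0.14],
    [[0, 0, 0.001], [0, 0, 0], 0.14],
    [[0, 0, 0.001], [0, 0, 0], 0.14],
    [[0, 0, 0.001], [0, 0, 0], 0.14],
    [[0.002, 0, 0.001], [0, 0, 0], 0.14],
    [[0.004, 0, 0], [0, 0, 0], 0.14],
    [[0.004, 0, 0], [0, 0, 0], 0.14],
  ],
)

```text
clock: 45.92
eef_pos: [0.5922, 0.136, 0.0643]
tool_rot: [-0.66, 0.751, -0.0, 0.0]
ft_force: [-0.4, -0.2, -0.3]
grip_width: 0.0172
grasp_force: 59.1
```

```bash
python3 pos.py
```

```text
45.9167 [0.59215428 0.13596331 0.06426769] 172.66 [-0.43 -0.19 -0.31] [ 0.038 -0.025 -0.043] 0.017181491132548462 [ 5.e-04  2.e-04 -1.e+00]
left d mm 20.16 lat 0.03 | right d 253.84 lat 0.01
```

>>> apply_moves(
  steps=[
    [[0.005, 0, 0.0005], [0, 0, 0], 0.14],
    [[0.005, 0, 0], [0, 0, 0], 0.14],
    [[0.005, 0, 0], [0, 0, 0], 0.14],
    [[0.005, 0, 0], [0, 0, 0], 0.14],
    [[0.004, 0, 0], [0, 0, 0], 0.14],
    [[0.003, 0, 0], [0, 0, 0], 0.14],
    [[0.003, 0, 0], [0, 0, 0], 0.14],
    [[0.003, 0, 0], [0, 0, 0], 0.14],
  ],
)

```text
clock: 46.58
eef_pos: [0.5914, 0.1293, 0.0643]
tool_rot: [-0.66, 0.751, -0.0, 0.0]
ft_force: [1.2, 1.1, 2.9]
grip_width: 0.0173
grasp_force: 59.3
```

>>> apply_moves(
  steps=[
    [[0.002, 0, 0], [0, 0.0004, 0], 0.14],
    [[0.002, 0, 0], [0, 0.0004, 0], 0.14],
    [[0.002, 0, 0], [0, 0.0004, 0], 0.14],
    [[0.002, 0, 0], [0, 0.0004, 0], 0.14],
    [[0.002, 0, 0], [0, 0, 0], 0.14],
    [[0.002, 0, 0], [0, 0, 0], 0.14],
    [[0.002, 0, 0], [0, 0, 0], 0.14],
    [[0.002, 0, 0], [0, 0, 0], 0.14],
  ],
)

```text
clock: 47.25
eef_pos: [0.591, 0.1273, 0.0642]
tool_rot: [-0.661, 0.751, -0.001, -0.001]
ft_force: [1.6, 8.0, 1.4]
grip_width: 0.0173
grasp_force: 59.3
```

```bash
python3 pos.py
```

```text
47.25 [0.59095958 0.12733961 0.06417588] 172.68 [1.61 7.96 1.43] [ 1.225 -0.076 -0.026] 0.01727647839682093 [-1.0e-04 -2.3e-03 -1.0e+00]
left d mm 28.87 lat -0.02 | right d 245.14 lat -0.1
```

>>> apply_moves(
  steps=[
    [[0.0023, 0, -0.0005], [0, 0, 0], 0.14],
    [[0.0023, 0, -0.0005], [0, 0, 0], 0.14],
    [[0.0023, 0, 0], [0, 0, 0], 0.14],
    [[0.0023, 0, 0], [0, 0, 0], 0.14],
    [[0.0023, 0, 0], [0, 0, 0], 0.14],
    [[0.0023, 0, 0], [0, 0, 0], 0.14],
    [[0.0023, 0, 0], [0, 0, 0], 0.14],
    [[0.0023, 0, 0], [0, 0, 0], 0.14],
  ],
)

```text
clock: 47.92
eef_pos: [0.5906, 0.1246, 0.0643]
tool_rot: [-0.661, 0.751, -0.0, -0.0]
ft_force: [1.0, 8.8, 1.0]
grip_width: 0.0175
grasp_force: 59.3
```

>>> apply_moves(
  steps=[
    [[0.0023, 0, 0], [0, 0, 0], 0.14],
    [[0.0023, 0, 0], [0, 0, 0], 0.14],
    [[0.0023, 0, 0], [0, 0, 0], 0.14],
    [[0.0023, 0, 0], [0, 0, 0], 0.14],
    [[0.0023, 0, 0], [0, 0, 0], 0.14],
    [[0.0023, 0, 0], [0, 0, 0], 0.14],
    [[0.0023, 0, 0], [0, 0, 0], 0.14],
    [[0.0023, 0, 0], [0, 0, 0], 0.14],
  ],
)

```text
clock: 48.58
eef_pos: [0.5901, 0.121, 0.0643]
tool_rot: [-0.661, 0.751, -0.0, -0.0]
ft_force: [2.4, 8.9, 1.0]
grip_width: 0.0172
grasp_force: 59.3
```

```bash
python3 pos.py
```

```text
48.5833 [0.59008337 0.12097968 0.06431954] 172.73 [2.44 8.94 0.97] [ 1.652 -0.218  0.02 ] 0.017159982817538857 [ 0.e+00 -6.e-04 -1.e+00]
left d mm 35.29 lat -0.01 | right d 238.72 lat -0.22
```

>>> apply_moves(
  steps=[
    [[0.0023, 0, 0], [0, 0, 0], 0.14],
    [[0.0023, 0, 0], [0, 0, 0], 0.14],
    [[0.0023, 0, 0], [0, 0, 0], 0.14],
    [[0.0023, 0, 0], [0, 0, 0], 0.14],
    [[0.0018, 0, 0], [0, 0, 0], 0.14],
    [[0.0018, 0, 0], [0, 0, 0], 0.14],
    [[0.0018, 0, 0], [0, 0, 0], 0.14],
    [[0.0018, 0, 0], [0, 0, 0], 0.14],
  ],
)

```text
clock: 49.25
eef_pos: [0.5896, 0.1176, 0.0643]
tool_rot: [-0.661, 0.751, -0.0, -0.0]
ft_force: [1.0, 8.9, 1.2]
grip_width: 0.0173
grasp_force: 59.3
```

```bash
python3 pos.py
```

```text
49.25 [0.58963112 0.11763246 0.06432339] 172.73 [0.96 8.89 1.22] [ 1.616 -0.213  0.025] 0.01732753024785013 [-0.e+00 -8.e-04 -1.e+00]
left d mm 38.67 lat -0.04 | right d 235.34 lat -0.24
```

>>> apply_moves(
  steps=[
    [[0.0016, 0, 0], [0, 0, 0], 0.14],
    [[0.0016, 0, 0], [0, 0, 0], 0.14],
    [[0.0016, 0, 0], [0, 0, 0], 0.14],
    [[0.0015, 0, 0], [0, 0, 0], 0.14],
    [[0.0015, 0, 0], [0, 0, 0], 0.14],
    [[0.0015, 0, 0], [0, 0, 0], 0.14],
    [[0.0015, 0, 0], [0, 0, 0], 0.14],
    [[0.0015, 0, 0], [0, 0, 0], 0.14],
  ],
)

```text
clock: 49.92
eef_pos: [0.5893, 0.1151, 0.0643]
tool_rot: [-0.661, 0.751, -0.0, -0.0]
ft_force: [1.4, 7.7, 1.3]
grip_width: 0.0175
grasp_force: 59.3
```

```bash
python3 pos.py
```

```text
49.9167 [0.58926959 0.11511207 0.06428919] 172.72 [1.36 7.69 1.27] [ 1.543 -0.179  0.011] 0.01749253487909482 [-1.e-04 -1.e-03 -1.e+00]
left d mm 41.21 lat -0.08 | right d 232.79 lat -0.27
```

>>> apply_moves(
  steps=[
    [[0.0015, 0, 0], [0, 0, 0], 0.14],
    [[0.0015, 0, 0], [0, 0, 0], 0.14],
    [[0.0015, 0, 0], [0, 0, 0], 0.14],
    [[0.0015, 0, 0], [0, 0, 0], 0.14],
    [[0.0015, 0, 0], [0, 0, 0], 0.14],
    [[0.0015, 0, 0], [0, 0, 0], 0.14],
    [[0.0015, 0, 0], [0, 0, 0], 0.14],
    [[0.0015, 0, 0], [0, 0, 0], 0.14],
  ],
)

```text
clock: 50.58
eef_pos: [0.5891, 0.1137, 0.0644]
tool_rot: [-0.661, 0.75, 0.0, 0.0]
ft_force: [0.4, 11.0, 0.7]
grip_width: 0.0169
grasp_force: 59.2
```

```bash
python3 pos.py
```

```text
50.5833 [0.58907501 0.11370813 0.06438907] 172.76 [ 0.37 10.98  0.69] [ 2.057 -0.214 -0.006] 0.01690759193131069 [ 1.e-04  9.e-04 -1.e+00]
left d mm 42.63 lat -0.04 | right d 231.38 lat -0.33
```

>>> apply_moves(
  steps=[
    [[0.0012, 0, 0], [0, 0, 0], 0.14],
    [[0.0012, 0, 0], [0, 0, 0], 0.14],
    [[0.0012, 0, 0], [0, 0, 0], 0.14],
    [[0.0008, 0, 0], [0, 0, 0], 0.14],
    [[0, 0, 0], [0, 0, 0], 0.14],
    [[0, 0, 0], [0, 0, 0], 0.14],
    [[0, 0, 0], [0, 0, 0], 0.14],
    [[0, 0, 0], [0, 0, 0], 0.14],
  ],
)

```text
clock: 51.25
eef_pos: [0.589, 0.1133, 0.0644]
tool_rot: [-0.661, 0.75, 0.001, 0.001]
ft_force: [1.0, 12.3, 0.2]
grip_width: 0.0171
grasp_force: 59.2
```

```bash
python3 pos.py; python3 lean.py scene side wrist
```

```text
51.25 [0.58902266 0.1133497  0.06439571] 172.78 [ 0.97 12.32  0.23] [ 2.231 -0.253 -0.058] 0.017114563968594322 [ 2.0e-04  1.7e-03 -1.0e+00]
left d mm 42.99 lat -0.01 | right d 231.01 lat -0.37
scene 977 left/right top z mm 89.4 89.63 lean deg -0.11
side 811 left/right top z mm 91.1 91.75 lean deg -0.31
wrist 63798 left/right top z mm 90.63 90.67 lean deg -0.02
```

Clay is felt on the left too, and the upper half is level with about 11 mm open at both ends. I'll withdraw and go to the mat.

>>> apply_moves(
  steps=[
    [[-0.01, 0, 0], [0, 0, 0], 0.14],
    [[-0.02, 0, 0], [0, 0, 0], 0.14],
    [[-0.04, 0, 0], [0, 0, 0], 0.14],
    [[-0.06, 0, 0], [0, 0, 0], 0.14],
    [[-0.06, 0, 0], [0, 0, 0], 0.14],
    [[-0.06, 0, 0], [0, 0, 0], 0.14],
    [[-0.07, 0, 0], [0, -0.0016, 0], 0.14],
    [[0, 0, -0.06], [0, 0, 0], 0.14],
  ],
)

```text
clock: 52.07
eef_pos: [0.5949, 0.1764, 0.0729]
tool_rot: [-0.661, 0.75, 0.002, -0.002]
ft_force: [-0.6, -0.3, -1.0]
grip_width: 0.0172
grasp_force: 59.1
```

>>> apply_moves(
  steps=[
    [[0, 0, -0.15], [0, 0, 0], 0.14],
    [[0, 0, -0.2], [0, 0, 0], 0.14],
    [[0, 0, -0.12], [0, 0, 0], 0.14],
    [[0.12, 0.024, 0], [0, 0, 0], 0.14],
    [[0.18, 0.036, 0], [0, 0, 0], 0.14],
    [[0.19, 0.036, 0], [0, 0, 0], 0.14],
    [[0.19, 0.036, 0], [0, 0, 0], 0.14],
    [[0.19, 0.036, 0], [0, 0, 0], 0.14],
  ],
)

```text
clock: 52.73
eef_pos: [0.5404, 0.0051, 0.1694]
tool_rot: [-0.661, 0.75, 0.001, -0.0]
ft_force: [0.9, -0.1, -1.5]
grip_width: 0.0174
grasp_force: 59.1
```

>>> apply_moves(
  steps=[
    [[0.19, 0.036, 0], [0, 0, 0], 0.14],
    [[0.19, 0.036, 0], [0, 0, 0], 0.14],
    [[0.19, 0.036, 0], [0, 0, 0], 0.14],
    [[0.19, 0.036, 0], [0, 0, 0], 0.14],
    [[0.19, 0.036, 0], [0, 0, 0], 0.14],
    [[0.19, 0.036, 0], [0, 0, 0], 0.14],
    [[0.19, 0.036, 0], [0, 0, 0], 0.14],
    [[0.1, 0.02, 0], [0, 0, 0], 0.14],
  ],
)

```text
clock: 53.4
eef_pos: [0.4498, -0.2743, 0.1696]
tool_rot: [-0.659, 0.752, -0.0, -0.0]
ft_force: [1.0, 0.6, -1.3]
grip_width: 0.0174
grasp_force: 59.1
```

```bash
python3 pos.py
python3 - <<'E'
from h import *
plan([.444,-.284,.0445],191.5,8)
lean=0
for n in("scene0","side0"):
    im,dep,C=load(n); X=cloud(dep,C).reshape(-1,3); m=(X[:,2]>.012)&(X[:,2]<.15)&(abs(X[:,0]-.444)<.14)&(abs(X[:,1]+.284)<.16); P=X[m]
    print(n,m.sum(), P.min(0) if m.any() else '',P.max(0) if m.any() else '')
E
```

```text
53.4 [ 0.44978913 -0.27429807  0.16959038] 172.49 [ 0.96  0.59 -1.34] [ 0.066 -0.056  0.039] 0.01740800628078177 [-4.e-04 -5.e-04 -1.e+00]
left d mm 445.27 lat -88.92 | right d -171.26 lat -88.49
row shift x8 [0.0064 0.0028 0.0782] dist mm 125.6
turn total (frac) [ 1.000e-04 -2.000e-04 -1.056e-01] deg [  0.02  -0.03 -19.01]
scene0 100 [ 0.56770567 -0.32357552  0.01214513] [ 0.58324271 -0.26473914  0.02426114]
side0 78 [ 0.56684355 -0.32569765  0.0123127 ] [ 0.58344678 -0.26902361  0.0251273 ]
```

>>> apply_moves(
  steps=[
    [[0, 0, 0], [0, 0, -0.0352], 0.14],
    [[0, 0, 0.06], [0, 0, -0.0352], 0.14],
    [[0, 0, 0.12], [0, 0, -0.0352], 0.14],
    [[0, 0, 0.15], [0, 0, 0], 0.14],
    [[0, 0, 0.12], [0, 0, 0], 0.14],
    [[0, 0, 0.08], [0, 0, 0], 0.14],
    [[0, 0, 0.02], [0, 0, 0], 0.14],
    [[0, 0, 0], [0, 0, 0], 0.14],
  ],
)

```text
clock: 54.07
eef_pos: [0.45, -0.2703, 0.0582]
tool_rot: [0.775, -0.631, -0.002, 0.0]
ft_force: [-0.2, -0.3, -0.8]
grip_width: 0.0172
grasp_force: 58.9
```

```bash
python3 -c "
from h import *
o,Rm,y=st(); print(o['clock'],o['eef_pos'],y,o['ft_force'])
plan([.444,-.284,.0384],191.5,1)"
```

```text
54.0667 [ 0.44999237 -0.27025348  0.05824048] -168.30527379545492 [-0.15863916 -0.27865424 -0.76822095]
row shift x1 [0.0616 0.043  0.0991] dist mm 24.9
turn total (frac) [0.0008 0.001  0.0011] deg [0.15 0.18 0.19]
```

Shift to the mat centre and lower gently.

>>> apply_moves(
  steps=[
    [[0.03, 0.022, 0.02], [0, 0, 0], 0.14],
    [[0.03, 0.022, 0.025], [0, 0, 0], 0.14],
    [[0, 0, 0.02], [0, 0, 0], 0.14],
    [[0, 0, 0.012], [0, 0, 0], 0.14],
    [[0, 0, 0.006], [0, 0, 0], 0.14],
    [[0, 0, 0], [0, 0, 0], 0.14],
    [[0, 0, 0], [0, 0, 0], 0.14],
    [[0, 0, 0], [0, 0, 0], 0.14],
  ],
)

```text
clock: 54.73
eef_pos: [0.4446, -0.2852, 0.0436]
tool_rot: [0.775, -0.632, 0.0, -0.0]
ft_force: [-0.3, -0.7, -1.8]
grip_width: 0.0174
grasp_force: 58.9
```

>>> apply_moves(
  steps=[
    [[0, 0, 0.004], [0, 0, 0], 0.14],
    [[0, 0, 0.003], [0, 0, 0], 0.14],
    [[0, 0, 0.002], [0, 0, 0], 0.14],
    [[0, 0, 0.002], [0, 0, 0], 0.14],
    [[0, 0, 0.002], [0, 0, 0], 0.14],
    [[0, 0, 0], [0, 0, 0], 0.14],
    [[0, 0, 0], [0, 0, 0], 0.14],
    [[0, 0, 0], [0, 0, 0], 0.14],
  ],
)

```text
clock: 55.4
eef_pos: [0.4444, -0.2852, 0.0407]
tool_rot: [0.775, -0.632, 0.0, -0.0]
ft_force: [1.0, 0.7, -2.0]
grip_width: 0.0172
grasp_force: 58.9
```

>>> apply_moves(
  steps=[
    [[0, 0, 0.003], [0, 0, 0], 0.14],
    [[0, 0, 0.003], [0, 0, 0], 0.14],
    [[0, 0, 0.002], [0, 0, 0], 0.14],
    [[0, 0, 0.002], [0, 0, 0], 0.14],
    [[0, 0, 0.001], [0, 0, 0], 0.14],
    [[0, 0, 0.001], [0, 0, 0], 0.14],
    [[0, 0, 0], [0, 0, 0], 0.14],
    [[0, 0, 0], [0, 0, 0], 0.14],
  ],
)

```text
clock: 56.07
eef_pos: [0.4443, -0.2852, 0.0384]
tool_rot: [0.775, -0.632, -0.0, 0.0]
ft_force: [-0.1, 0.2, -0.0]
grip_width: 0.0174
grasp_force: 59.1
```

>>> apply_moves(
  steps=[
    [[0, 0, 0.001], [0, 0, 0], 0.14],
    [[0, 0, 0], [0, 0, 0], 0.17],
    [[0, 0, 0], [0, 0, 0], 0.2],
    [[0, 0, 0], [0, 0, 0], 0.23],
    [[0, 0, 0], [0, 0, 0], 0.3],
    [[0, 0, 0], [0, 0, 0], 0.45],
    [[0, 0, 0], [0, 0, 0], 0.45],
    [[0, 0, 0], [0, 0, 0], 0.45],
  ],
)

```text
clock: 56.73
eef_pos: [0.4445, -0.2853, 0.0382]
tool_rot: [0.775, -0.632, 0.0, -0.0]
ft_force: [-0.2, 0.1, -0.1]
grip_width: 0.0383
grasp_force: 0.0
```

>>> apply_moves(
  steps=[
    [[0, 0, -0.03], [0, 0, 0], 0.45],
    [[0, 0, -0.06], [0, 0, 0], 0.45],
    [[0, 0, -0.1], [0, 0, 0], 0.45],
    [[0, 0, -0.15], [0, 0, 0], 0.45],
    [[0, 0, -0.15], [0, 0, 0], 0.45],
    [[0, 0, -0.1], [0, 0, 0], 0.45],
    [[0, 0, 0], [0, 0, 0], 0.45],
    [[0, 0, 0], [0, 0, 0], 0.45],
  ],
)

```text
clock: 57.4
eef_pos: [0.4453, -0.2858, 0.1581]
tool_rot: [0.775, -0.632, 0.002, -0.0]
ft_force: [-0.4, 0.2, 0.5]
grip_width: 0.0384
grasp_force: 0.0
```

```bash
python3 lean.py scene side
python3 - <<'E'
from h import *
o,_,_=st(); print(o["clock"],o["eef_pos"],o["ft_force"],o["grip_width"])
im,dep,C=shot("wrist","wf"); X=cloud(dep,C)
m=(X[...,2]>.055)&(X[...,2]<.068)&(np.hypot(X[...,0]-.444,X[...,1]+.285)<.03); P=X[m]
print(cv2.minAreaRect((P[:,:2]*1000).astype(np.float32)),np.percentile(P[:,2],[5,50,95]))
A=np.load("tmp_scene.npz")["im"].astype(int); B=load("scene0")[0].astype(int)
d=(abs(A-B).sum(2)>60).astype(np.uint8); d=cv2.morphologyEx(d,cv2.MORPH_OPEN,np.ones((3,3),np.uint8))
n,l,s,c=cv2.connectedComponentsWithStats(d); print([(list(map(int,s[i])),c[i].round(0).tolist()) for i in range(1,n) if s[i][4]>25])
E
```

```text
scene 974 left/right top z mm 89.35 89.73 lean deg -0.18
side 41
57.5 [ 0.44378003 -0.28484832  0.15553865] [ 0.2329183  -0.30367585 -0.60353401] 0.03894706489837866
((444.1867980957031, -285.438232421875), (17.811613082885742, 33.47185516357422), 12.017447471618652) [0.05935917 0.06139692 0.06251416]
[([124, 0, 94, 50, 1861], [184.0, 16.0]), ([218, 0, 26, 58, 1134], [230.0, 29.0]), ([330, 0, 45, 54, 1439], [353.0, 24.0]), ([128, 26, 45, 34, 1029], [150.0, 41.0]), ([190, 47, 10, 7, 49], [194.0, 50.0]), ([177, 50, 12, 11, 95], [183.0, 55.0]), ([190, 56, 9, 5, 35], [194.0, 58.0]), ([221, 60, 27, 25, 412], [236.0, 71.0]), ([123, 71, 178, 158, 8119], [198.0, 151.0]), ([232, 88, 16, 7, 75], [241.0, 91.0]), ([302, 104, 31, 19, 342], [317.0, 112.0]), ([194, 106, 10, 10, 64], [199.0, 109.0]), ([200, 129, 6, 6, 27], [203.0, 132.0]), ([223, 145, 9, 7, 42], [227.0, 148.0]), ([355, 154, 46, 28, 527], [378.0, 167.0]), ([144, 181, 26, 18, 211], [157.0, 190.0]), ([122, 195, 22, 17, 126], [133.0, 203.0]), ([59, 221, 140, 146, 9650], [108.0, 295.0]), ([187, 243, 53, 43, 977], [215.0, 263.0]), ([175, 275, 9, 7, 42], [179.0, 278.0]), ([192, 285, 8, 8, 43], [195.0, 288.0])]
```

```bash
python3 -c "
from workcell import bot
print(bot.job_done())"
```

```text
the job is handed in; nothing more can be done
None
```

The job is handed in at about 57.5 s: the seam measures about 11 mm open at both ends, the upper half is level to about 0.2°, clay was felt right then left at about 4 N, and the wedge lies flat and released at the mat's middle. Two cautions: force on the plaster came near 15 N (estimated) early in the first left push, and the wedge was shifted about 11 mm and pressed on the table with 80 N before a regrasp.

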